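# Cover a praline with a second beaker, rim on rim

### The arm

A 6-joint arm with a two-finger parallel gripper is mounted at the origin on a cart in front of the work surface, level with it; the furniture and walls round the work are solid. World frame = base frame: x ahead of the robot, y to its left, z up, the work surface at z = 0. Lengths are in m, angles in rad, forces in N, time in s.
With the tool pointing down it reaches from about 0.35 to 0.975 m from the base axis. Payload 7.1 kg.
Tool frame: the origin (TCP) lies midway between the tips of the shut fingers; the grasp point (between the pads) lies 19 mm behind it (grasp_offset is the z of the grasp point in the tool frame, in m); z points along the fingers, x is the direction in which the jaws open and shut, and the axes are right-handed (so a half turn about z gives the same grasp; the last joint's range is limited). The gripper opens to 88 mm and grips with 3 to 60 N. Pads are 20 mm wide; open, the fingers measure 115 mm over their backs; the gripper's body (75 mm by 178 mm) begins 61 mm behind the grasp point.
Start: joints at [-1.314, 0.423, 1.63, -0, 1.089, -0.019], TCP at [0.17, -0.601, 0.223] pointing down, gripper open.
Joint ranges: [-3, 3], [-0.9, 2.11], [0.09, 2.58], [-1.31, 4.45], [0.11, 2.69], [-2.54, 2.54]. Speed limits (rad/s): [2.39, 2.39, 3.01, 3.14, 3.14, 3.14].

### API

Orientations are given as a unit quaternion [w, x, y, z].
In Python, from cell import state, capture, close_job, grasp_offset gives the robot as it stands.
- The arm moves only by the tool apply_moves, never from a script. Its arguments are lists of equal length, an entry for each row: "slide": the shift along the tool's x, y, z in cm, a list of three; "delta_rot": the turn, a rotation vector about the tool's x, y, z in rad, a list of three. A call has 1 to 20 rows; each row shifts and turns the commanded pose from where the row before left it, along the tool's axes as they then stand; what a row does not reach is not made up. A row lasts 1/10 s, in which the tool goes at most 50 mm and 8.59 degrees, less where a joint would pass 70% of its speed; a pose out of reach is approached as far as the arm can. A call with a gripper value outside its range is refused whole. "claw" is the opening, from 0 (shut) to 1 (fully open), set as the call begins (left out, the last holds). The fingers move at their own pace and stop on an object; "newtons" is the grip in N (left out, the last holds). Time passes only in rows, so rows that do not move let the fingers close. It gives the time, the measured TCP pose, the force and the opening at its end, in the units of the state.
- state(): the state, without advancing time (a new reading comes with each control period).
- capture(name): name is "scene" or "top" or "wrist"; returns a dict with "color" (400x640x3 uint8, red, green, blue), "mtx" (3x3 intrinsics, pixels), "k1" (the pictures are not rectified: a ray, as slopes to the right and down, at radius r is drawn at 1 + k1 r^2 times it, then the intrinsics apply), "world_to_cam" (4x4, takes a point from world to camera coordinates); the wrist camera has in their place "tool_from_camera" (4x4, takes a point from camera to tool coordinates, whose origin is the TCP and whose axes are the tool frame's). Camera axes: x right, y down, z forward; pixel columns grow to the right and rows downward; lengths in m; the calibration is good to about 2 mm. A picture is of the moment at which its call begins: read the wrist's pose just before it. There is no depth.
- close_job(): hands the job in, once; it reports no verdict.
The state is a dict: "clock": time; "qpos": joint angles; "qvel": joint speeds; "effort": joint torques, N m; "ee_pos": TCP position; "tcp_rot": TCP orientation; "force": force on the tool from outside, world axes, zero at the start; "moment": the same for the moment, N m; "opening": opening from 0.0 (shut) to 1.0 (fully open).
Only numpy, scipy, OpenCV 4.12 (cv2) and the standard library are available. Lean on these libraries where they do the work, as an engineer would, in place of code of your own. Each camera call takes 0.05 s, during which the arm holds its last target.

### The job

Drop the dark praline from the small wooden board into the blue beaker that stands upright. Then take the other blue beaker, which is draining mouth-down on the slanted metal board, and set it down gently mouth-down on the first, rim on rim and level, with the rims meeting all the way round. Leave the lower beaker upright on the worktop and let the closed pair stand by itself; do not disturb the other things.

Things in the scene. Friction and masses are not known exactly. Their poses are not given: they have to be found in the camera images.
- beaker: handleless blue ceramic beaker with a white band at its foot, standing upright on the worktop; round, 52 mm high, 56 mm outer diameter at the rim, about 53 mm at half height, 48 mm at the foot; wall 5 mm, floor 6 mm thick, mouth 46 mm wide; about 0.12 kg. Origin: centre of the underside; z axis: from foot to mouth
- beaker_rim (a point): centre of the mouth of the upright beaker, in the plane of its rim, 52 mm above its origin
- cover: second beaker, same shape and size as the first, that starts mouth-down with its rim flat on the slanted board, so its foot points up and leans by 32 degrees from vertical towards the board's low edge, that is mostly to the right. Origin: centre of its foot's outer face, uppermost at the start; z axis: from foot to mouth, at right angles to the board and into it at the start
- cover_rim (a point): centre of the mouth of the second beaker, in the plane of its rim, 52 mm from its origin along its z axis
- drain_board: fixed slanted draining board of steel, 160 mm wide (its y axis) and 125 mm long up the slope, rising at 32 degrees along its x axis, mostly to the left as the robot sees it, to 82 mm, with a lip 9 mm high along its low edge and open slots; wire legs. The second beaker rests on it against or near the lip, up to 35 mm from the middle sideways. Origin: on the worktop below the middle of the low edge; x axis: horizontally towards the high edge; z up
- tile: fixed light wooden serving board, 90 x 90 x 10 mm. Origin: centre of its underside; the praline stands on it within 20 mm of the middle
- praline: dark brown chocolate praline, round with a domed top, 26 mm diameter, 24 mm high, straight sides up to 15 mm; about 15 g. Origin: centre of its underside; z up at the start
- praline_mid (a point): middle of the praline, 12 mm above its underside
- shaker_white: bystander: white powder shaker, 65 mm diameter, 103 mm high; origin under its centre
- shaker_black: bystander: steel shaker with a black cap, 65 mm diameter, 103 mm high; origin under its centre
- sweet_star: bystander: yellow star-shaped sweet, 51 x 48 x 20 mm; origin under its centre
- sweet_blue: bystander: blue wrapped sweet, 46 x 67 x 32 mm; origin under its centre
- spoon: bystander: steel teaspoon, 132 x 26 x 9 mm; origin under its centre
- bean_jar: obstacle: fixed tall glass jar of coffee beans behind the middle of the work, 170 mm diameter, 324 mm high; origin under its centre. A wide swing of the arm from one side to the other strikes it unless the tool is first drawn back towards the robot
Not all that is in view belongs to the job. Leave any purple or yellow look-alike of the cover alone.

How it is judged:
By the outcome, as a careful person would: the job done as asked, in the order asked, and still so for the second after the job is handed in, with the robot touching nothing.
It also fails if it takes over 58 s, if anything falls off the work surface, if the arm or the gripper's body presses on something with over 40 N, if the wrist force passes 120 N, or if a joint passes its speed limit or range.

## Working session

There is one attempt and no reset: what is moved stays moved. The work goes in short steps, Python scripts to look and compute and a tool call to move; the robot and the scene stay as the last step left them, time stands still between calls to the robot, and variables do not carry over. Pictures are saved under pics/ and viewed, and the job is handed in when it is done.

Besides the shell and the picture viewer there is one more tool, called as a command line: name --argument value ..., lists and objects as JSON in quotes. apply_moves: Moves the arm, as the interface text tells. Its arguments: {"type":"object","properties":{"slide":{"type":"array"},"delta_rot":{"type":"array"},"claw":{"type":"number"},"newtons":{"type":"number"}},"required":["slide","delta_rot"]}

```bash
ls; mkdir -p pics; python3 - <<'E'
from cell import state, capture, grasp_offset
import cv2,pickle
print(state(), grasp_offset)
for n in ("scene","top","wrist"):
    c=capture(n); pickle.dump(c,open(f"{n}0.pkl","wb"))
    cv2.imwrite(f"pics/{n}0.png",c["color"][:,:,::-1]); print(n,{k:v for k,v in c.items() if k!="color"})
E
```

```text
pics
{'clock': 0.0, 'qpos': array([-1.31398692e+00,  4.23826609e-01,  1.63066855e+00,  4.23298033e-05,
        1.08859902e+00, -1.90085652e-02]), 'qvel': array([ 0.00088775, -0.00093624, -0.00101994,  0.0008843 , -0.00104784,
       -0.00053167]), 'effort': array([ 2.39177629e-03, -5.44615638e+01, -2.73668522e+01,  6.45225495e-02,
        2.28128023e-02, -1.28052275e-04]), 'ee_pos': array([ 0.17010116, -0.60084095,  0.22191901]), 'tcp_rot': array([-4.78879477e-04,  7.97594648e-01, -6.03193346e-01, -5.78501461e-04]), 'force': array([ 0.39901132,  0.42774463, -1.00325169]), 'moment': array([ 0.02352819,  0.00143474, -0.00088842]), 'opening': 1.0008892537103422} -0.0187
scene {'mtx': array([[390.37985558,   0.        , 322.10953979],
       [  0.        , 390.37985558, 203.73398748],
       [  0.        ,   0.        ,   1.        ]]), 'k1': -0.06606161234455447, 'world_to_cam': array([[-0.66211319, -0.74899662, -0.02470206,  0.41134551],
       [-0.36260984,  0.34904562, -0.8641072 ,  0.22833188],
       [ 0.65583552, -0.56317956, -0.50270126,  0.94370023],
       [ 0.        ,  0.    
[... 348 characters left out ...]
52,  0.55080731],
       [ 0.11426314,  0.01283162, -0.99336765,  1.32902253],
       [ 0.        ,  0.        ,  0.        ,  1.        ]])}
wrist {'mtx': array([[337.8831881 ,   0.        , 318.82625678],
       [  0.        , 337.8831881 , 199.0157516 ],
       [  0.        ,   0.        ,   1.        ]]), 'k1': -0.06630527952922004, 'tool_from_camera': array([[ 9.99998581e-01,  7.85121979e-04,  1.49031626e-03,
         2.49732768e-05],
       [-1.14926613e-03,  9.64831565e-01,  2.62866373e-01,
        -7.23027131e-02],
       [-1.23152200e-03, -2.62867712e-01,  9.64831099e-01,
        -1.61926024e-01],
       [ 0.00000000e+00,  0.00000000e+00,  0.00000000e+00,
         1.00000000e+00]])}
```

View pics/scene0.png

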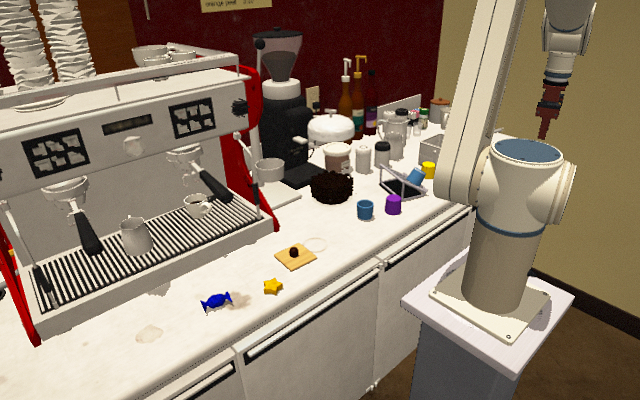

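View pics/top0.png

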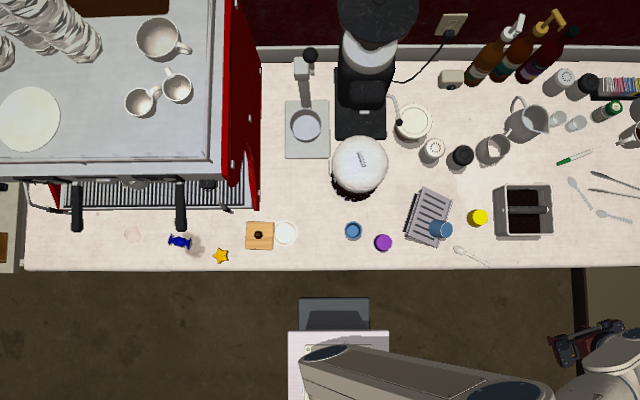

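View pics/wrist0.png

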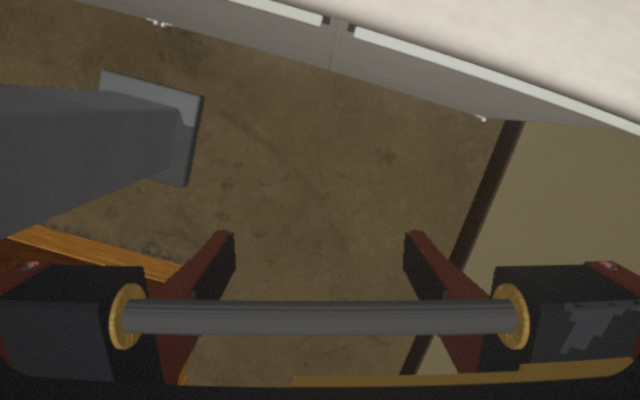

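Top view: praline at (258,235), upright beaker (353,230), purple decoy (383,243), draining board (428,217) with the cover at (440,229), and yellow decoy (478,217).

```bash
cat > h.py <<'E'
import numpy as np,cv2,pickle
from scipy.spatial.transform import Rotation as R
def Rq(q): return R.from_quat([q[1],q[2],q[3],q[0]])
def rays(c,px,st=None):
    px=np.atleast_2d(np.array(px,float))
    d=np.array([c["k1"],0,0,0,0.])
    s=cv2.undistortPoints(px[:,None],c["mtx"],d)[:,0]
    v=np.c_[s,np.ones(len(s))]
    if "world_to_cam" in c: T=np.linalg.inv(c["world_to_cam"])
    else:
        T=np.eye(4);T[:3,:3]=Rq(st["tcp_rot"]).as_matrix();T[:3,3]=st["ee_pos"];T=T@c["tool_from_camera"]
    return T[:3,3],v@T[:3,:3].T
def plane(c,px,z,st=None):
    o,v=rays(c,px,st); return o+v*((z-o[2])/v[:,2])[:,None]
def proj(c,p,st=None):
    p=np.atleast_2d(p)
    if "world_to_cam" in c: W=c["world_to_cam"]
    else:
        T=np.eye(4);T[:3,:3]=Rq(st["tcp_rot"]).as_matrix();T[:3,3]=st["ee_pos"];W=np.linalg.inv(T@c["tool_from_camera"])
    q=p@W[:3,:3].T+W[:3,3]; s=q[:,:2]/q[:,2:]; r2=(s**2).sum(1,keepdims=True)
    s=s*(1+c["k1"]*r2); return s@c["mtx"][:2,:2].T+c["mtx"][:2,2]
def tri(obs):
    A=np.zeros((3,3));b=np.zeros(3)
    for c,px,st in obs:
        o,v=rays(c,px,st);d=v[0]/np.linalg.norm(v[0]);P=np.eye(3)-np.outer(d,d);A+=P;b+=P@o
    x=np.linalg.solve(A,b)
    res=[]
    for c,px,st in obs:
        o,v=rays(c,px,st);d=v[0]/np.linalg.norm(v[0]);res.append(np.linalg.norm((np.eye(3)-np.outer(d,d))@(x-o)))
    return x,res
E
python3 - <<'E'
from h import *
t=pickle.load(open("top0.pkl","rb"));s=pickle.load(open("scene0.pkl","rb"))
for c,n,box in ((t,"top",(200,180,500,270)),(s,"scene",(190,150,470,320))):
    x0,y0,x1,y1=box; im=c["color"][y0:y1,x0:x1,::-1]
    f=800/(x1-x0); cv2.imwrite(f"pics/{n}0z.png",cv2.resize(im,None,fx=f,fy=f,interpolation=cv2.INTER_CUBIC))
print("camera", np.linalg.inv(t["world_to_cam"])[:3,3])
for nm,px,z in (("praline top",(258,235),.034),("beaker",(353,230),.052),("purple",(383,243),.052),("cover",(440,229),.06),("yellow",(478,217),.05),("tile",(259.5,235.5),.01),("edge",(353,268),0),("jar",(360,165),.324)):
    print(nm,plane(t,px,z).round(4))
E
```

```text
camera [0.39568291 0.0380859  1.38390173]
praline top [[0.4497 0.2487 0.034 ]]
beaker [[ 0.4627 -0.0493  0.052 ]]
purple [[ 0.4218 -0.1415  0.052 ]]
cover [[ 0.4632 -0.3176  0.06  ]]
yellow [[ 0.5002 -0.4412  0.05  ]]
tile [[0.4491 0.2476 0.01  ]]
edge [[ 0.344 -0.051  0.   ]]
jar [[ 0.612  -0.0515  0.324 ]]
```

View pics/top0z.png

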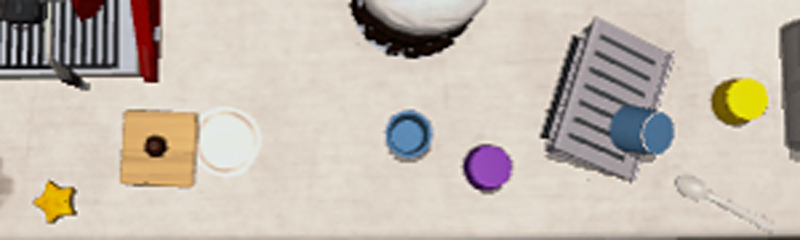

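View pics/scene0z.png

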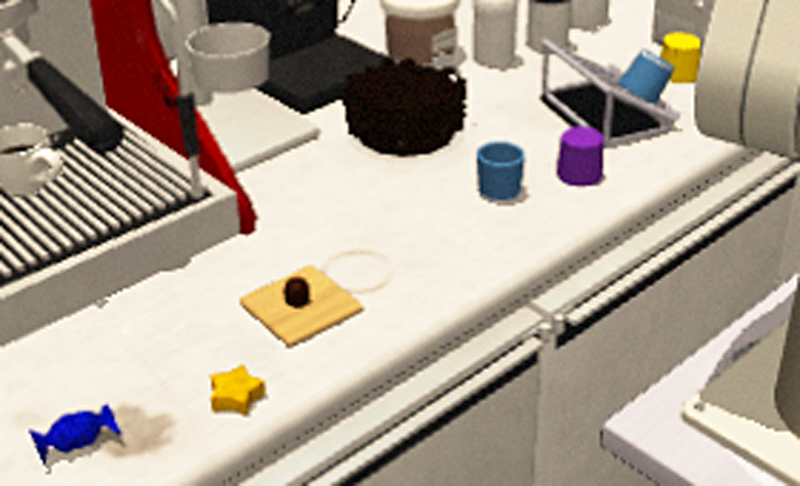

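```bash
cat >> h.py <<'E'
def pose_from(phi,z=(0,0,-1)):
    z=np.array(z,float);z/=np.linalg.norm(z)
    x=np.array([np.cos(phi),np.sin(phi),0]);x-=z*(x@z);x/=np.linalg.norm(x)
    return R.from_matrix(np.c_[x,np.cross(z,x),z])
def plan(p,r,p1,r1,n,rd=2,rr=3,vec=None):
    """rows in tool axes; straight line + slerp; rounding accumulates"""
    p=np.array(p,float);p1=np.array(p1,float);p0=p.copy();r0=r
    w=(r0.inv()*r1).as_rotvec() if vec is None else vec
    S=[];D=[]
    for i in range(1,n+1):
        f=i/n; tp=p0+(p1-p0)*f; tr=r0*R.from_rotvec(w*f)
        s=np.round(r.inv().apply(tp-p)*100,rd); p=p+r.apply(s/100)
        d=np.round((r.inv()*tr).as_rotvec(),rr); r=r*R.from_rotvec(d)
        S.append((s+0.).tolist());D.append((d+0.).tolist())
    import json
    print(f"n={n} max step mm {max(np.linalg.norm(s) for s in S)*10:.1f} rot {max(np.linalg.norm(d) for d in D):.3f}")
    print(json.dumps(S).replace(" ",""));print(json.dumps(D).replace(" ",""))
    return p,r
E
python3 - <<'E'
from h import *
from cell import state
s=state()
r=Rq(s["tcp_rot"])
plan(s["ee_pos"],r,[.40,-.1,.26],pose_from(np.pi/2),20,1,2,vec=np.array([0,0,-2.867]))
E
```

```text
n=20 max step mm 28.3 rot 0.150
[[-2.1,-1.8,-0.2],[-1.8,-2.1,-0.2],[-1.5,-2.3,-0.2],[-1.2,-2.5,-0.1],[-0.8,-2.6,-0.2],[-0.4,-2.7,-0.2],[0.0,-2.8,-0.2],[0.4,-2.7,-0.2],[0.7,-2.7,-0.2],[1.2,-2.5,-0.2],[1.4,-2.3,-0.2],[1.9,-2.1,-0.1],[2.0,-1.8,-0.2],[2.3,-1.5,-0.2],[2.6,-1.1,-0.2],[2.6,-0.8,-0.2],[2.7,-0.4,-0.2],[2.8,0.0,-0.2],[2.7,0.4,-0.2],[2.7,0.8,-0.1]]
[[0.0,0.0,-0.14],[0.0,0.0,-0.15],[0.0,0.0,-0.14],[0.0,0.0,-0.14],[0.0,0.0,-0.15],[0.0,0.0,-0.14],[0.0,0.0,-0.14],[0.0,0.0,-0.15],[0.0,0.0,-0.14],[0.0,0.0,-0.14],[0.0,0.0,-0.15],[0.0,0.0,-0.14],[0.0,0.0,-0.14],[0.0,0.0,-0.15],[0.0,0.0,-0.14],[0.0,0.0,-0.14],[0.0,0.0,-0.15],[0.0,0.0,-0.14],[0.0,0.0,-0.14],[0.0,0.0,-0.15]]
```

apply_moves --slide '[[-2.1,-1.8,-0.2],[-1.8,-2.1,-0.2],[-1.5,-2.3,-0.2],[-1.2,-2.5,-0.1],[-0.8,-2.6,-0.2],[-0.4,-2.7,-0.2],[0.0,-2.8,-0.2],[0.4,-2.7,-0.2],[0.7,-2.7,-0.2],[1.2,-2.5,-0.2],[1.4,-2.3,-0.2],[1.9,-2.1,-0.1],[2.0,-1.8,-0.2],[2.3,-1.5,-0.2],[2.6,-1.1,-0.2],[2.6,-0.8,-0.2],[2.7,-0.4,-0.2],[2.8,0.0,-0.2],[2.7,0.4,-0.2],[2.7,0.8,-0.1]]' --delta_rot '[[0,0,-0.143],[0,0,-0.143],[0,0,-0.143],[0,0,-0.143],[0,0,-0.143],[0,0,-0.143],[0,0,-0.143],[0,0,-0.143],[0,0,-0.143],[0,0,-0.143],[0,0,-0.143],[0,0,-0.143],[0,0,-0.143],[0,0,-0.143],[0,0,-0.143],[0,0,-0.143],[0,0,-0.143],[0,0,-0.143],[0,0,-0.143],[0,0,-0.143]]'

```text
clock: 2.15
ee_pos: [0.4021, -0.0996, 0.2598]
tcp_rot: [0.0, 0.707, 0.707, 0.0]
force: [-0.2, -0.8, -0.0]
opening: 0.996
```

```bash
python3 - <<'E'
from h import *
from cell import state,capture
s=state();c=capture("wrist");t=capture("top");pickle.dump((s,c,t),open("w1.pkl","wb"))
print(s["ee_pos"],s["qpos"].round(3),Rq(s["tcp_rot"]).as_matrix().round(3))
cv2.imwrite("pics/w1.png",c["color"][:,:,::-1])
E
```

```text
[ 0.40211303 -0.0996084   0.25981579] [-0.272  0.052  2.031 -0.     1.058 -1.842] [[-0.  1.  0.]
 [ 1.  0. -0.]
 [-0.  0. -1.]]
```

View pics/w1.png

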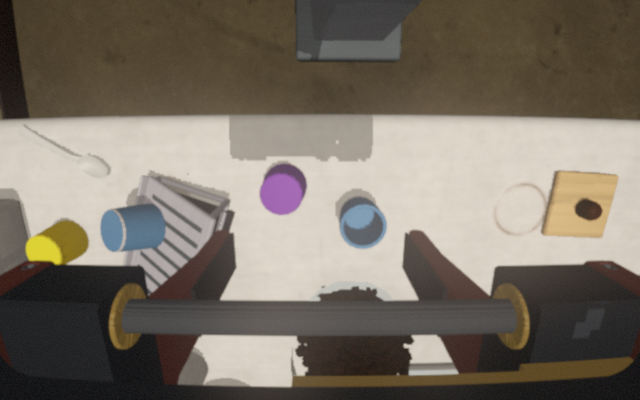

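```bash
cat >> h.py <<'E'
from scipy.optimize import least_squares
def bluemask(c,lo=(95,80,40),hi=(115,255,255)):
    return cv2.inRange(cv2.cvtColor(c["color"],cv2.COLOR_RGB2HSV),lo,hi)
def blobs(m,amin=60):
    cs,_=cv2.findContours(m,cv2.RETR_EXTERNAL,cv2.CHAIN_APPROX_NONE)
    return [k[:,0].astype(float) for k in cs if cv2.contourArea(k)>amin]
def circ(c,k,z,r,st=None):
    w=plane(c,k,z,st)[:,:2]
    f=lambda x:np.hypot(*(w-x).T)-r
    o=least_squares(f,np.median(w,0),loss="soft_l1",f_scale=.0007)
    return o.x,f(o.x)
E
python3 - <<'E'
from h import *
s,c,t=pickle.load(open("w1.pkl","rb")); sc=pickle.load(open("scene0.pkl","rb"))
for n,cam,st in (("wrist",c,s),("top",t,None),("scene",sc,None)):
    m=bluemask(cam); cv2.imwrite(f"pics/m1{n}.png",m)
    for k in blobs(m):
        x,y,w,h=cv2.boundingRect(k.astype(np.int32))
        o,e=circ(cam,k,.052,.028,st)
        print(n,(x,y,w,h),o.round(4),np.percentile(e,[5,25,50,75,95]).round(4))
    hsv=cv2.cvtColor(cam["color"],cv2.COLOR_RGB2HSV)
    if n!="scene":
        pm=cv2.inRange(hsv,(0,0,0),(179,255,60)); 
        for k in blobs(pm,40):
            ctr=k.mean(0)
            p=plane(cam,ctr,.022,st)[0]
            if .39<p[0]<.52 and .15<p[1]<.35: 
                x,y,w,h=cv2.boundingRect(k.astype(np.int32))
                print("praline",n,(x,y,w,h),p.round(4)); 
E
```

```text
wrist (124, 217, 40, 33) [ 0.4832 -0.3056] [-0.0188 -0.005  -0.0027  0.0004  0.0033]
wrist (102, 212, 20, 39) [ 0.4744 -0.3327] [-0.023  -0.0132 -0.0003  0.0011  0.0024]
top (441, 223, 11, 15) [ 0.4652 -0.3268] [-0.0242 -0.0134 -0.0029  0.      0.0012]
top (345, 222, 17, 14) [ 0.4614 -0.049 ] [-0.0132 -0.0055 -0.0028 -0.0018 -0.0006]
top (429, 219, 17, 19) [ 0.4684 -0.3131] [-0.0203 -0.0075 -0.0039 -0.0005  0.0014]
top (621, 77, 15, 18) [ 0.9333 -0.9683] [-0.0186 -0.0063 -0.0023  0.0002  0.0079]
scene (357, 200, 16, 20) [ 0.4426 -0.0205] [-0.0039  0.0035  0.0199  0.0275  0.0317]
scene (407, 169, 18, 17) [ 0.4657 -0.311 ] [-0.0003  0.0048  0.0128  0.0229  0.0355]
```

```bash
python3 - <<'E'
from h import *
s,c,t=pickle.load(open("w1.pkl","rb"))
im=c["color"][:,:,::-1]
a=cv2.resize(im[180:260,300:420],None,fx=5,fy=5,interpolation=cv2.INTER_NEAREST)
b=cv2.resize(im[160:250,530:640],None,fx=5,fy=5,interpolation=cv2.INTER_NEAREST)
cv2.imwrite("pics/z1a.png",a);cv2.imwrite("pics/z1b.png",b)
hsv=cv2.cvtColor(c["color"],cv2.COLOR_RGB2HSV)
for p in [(345,225),(362,215),(375,243),(342,215),(589,209),(110,228),(130,228),(160,228),(560,190)]: print(p,c["color"][p[1],p[0]],hsv[p[1],p[0]])
E
```

```text
(345, 225) [ 97 101 111] [111  32 111]
(362, 215) [129 157 180] [104  72 180]
(375, 243) [136 160 178] [103  60 178]
(342, 215) [ 98 101 109] [112  26 109]
(589, 209) [74 55 45] [ 10 100  74]
(110, 228) [104 135 159] [103  88 159]
(130, 228) [ 90 117 138] [103  89 138]
(160, 228) [ 91 115 136] [104  84 136]
(560, 190) [215 183 133] [ 18  97 215]
```

View pics/z1a.png

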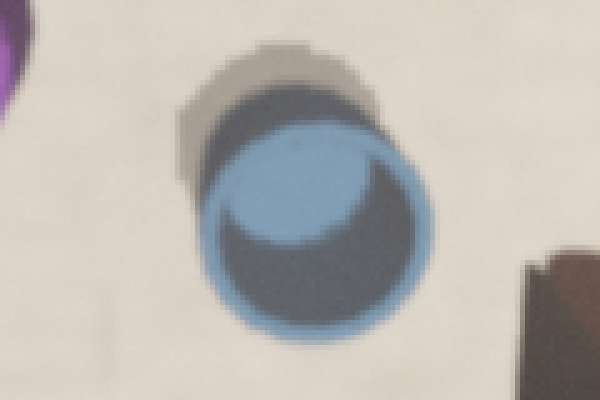

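View pics/z1b.png

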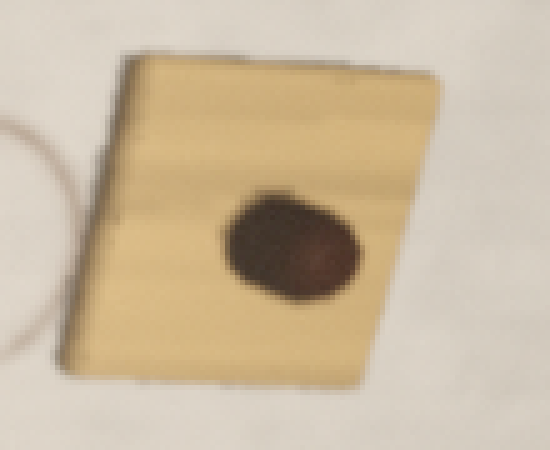

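```bash
python3 - <<'E'
from h import *
s,c,t=pickle.load(open("w1.pkl","rb"))
for n,cam,st,S in (("wrist",c,s,48),("top",t,None,60)):
    m=bluemask(cam,(97,S,60),(112,255,255))
    for k in blobs(m):
        x,y,w,h=cv2.boundingRect(k.astype(np.int32))
        p=plane(cam,k.mean(0),.05,st)[0]
        if not(.35<p[0]<.55 and -.4<p[1]<.1): continue
        o,e=circ(cam,k,.052,.0278,st)
        print(n,(x,y,w,h),o.round(4),np.percentile(e,[5,25,50,75,95]).round(4))
    x,y=(530,160) if n=="wrist" else (240,215)
    sub=cam["color"][y:y+90,x:x+(110 if n=="wrist" else 35)]
    pm=cv2.inRange(sub.max(2),0,100)
    for k in blobs(pm,30):
        kk=k+[x,y]; print("praline",n,cv2.boundingRect(kk.astype(np.int32)),plane(cam,[(kk[:,0].min()+kk[:,0].max())/2,(kk[:,1].min()+kk[:,1].max())/2],.022,st).round(4))
E
```

```text
wrist (101, 211, 22, 40) [ 0.4739 -0.3342] [-0.0242 -0.0126 -0.0004  0.001   0.0026]
wrist (119, 206, 46, 44) [ 0.4668 -0.3091] [-0.0074 -0.0023 -0.0005  0.0018  0.0076]
wrist (341, 204, 45, 44) [ 0.464  -0.0486] [-0.0025 -0.002  -0.0016 -0.0013 -0.0009]
praline wrist (576, 199, 25, 21) [[0.4528 0.2488 0.022 ]]
top (345, 222, 17, 14) [ 0.4627 -0.0483] [-0.0117 -0.0043 -0.003  -0.0019 -0.0005]
top (428, 219, 24, 19) [ 0.4648 -0.3218] [-0.0117 -0.0026  0.0012  0.0056  0.0098]
praline top (240, 271, 35, 34) [[0.2855 0.2523 0.022 ]]
praline top (254, 231, 9, 8) [[0.4518 0.2506 0.022 ]]
```

```bash
python3 - <<'E'
from h import *
s,c,t=pickle.load(open("w1.pkl","rb")); sc=pickle.load(open("scene0.pkl","rb"))
for n,a,b in (("handle",(180,230),(230,198)),("wand",(229,211),(257.5,218)),("panel foot",(256,208),(277,230)),("tray corner",(226,209),(277,230))):
    x,r=tri([(t,a,None),(sc,b,None)]);print(n,x.round(3),np.round(r,3))
im=t["color"][170:270,150:290,::-1];cv2.imwrite("pics/tz.png",cv2.resize(im,None,fx=5,fy=5))
E
```

```text
handle [0.454 0.419 0.259] [0.002 0.002]
wand [0.516 0.319 0.133] [0.001 0.001]
panel foot [0.532 0.252 0.055] [0.001 0.001]
tray corner [0.503 0.309 0.103] [0.034 0.034]
```

View pics/tz.png

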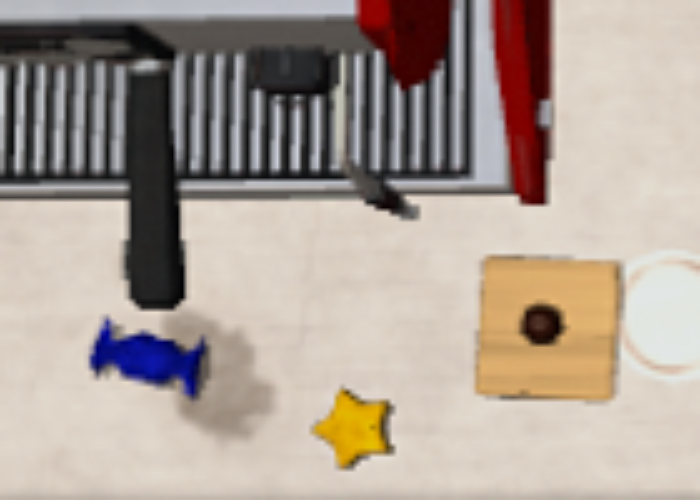

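```bash
python3 - <<'E'
from h import *
from cell import state
s=state(); r=pose_from(np.pi/2)
p,_=plan(s["ee_pos"],r,[.405,.13,.2],r,6,1)
plan(p,r,[.4525,.2495,.10],r,5,1)
E
```

```text
n=6 max step mm 40.3 rot 0.000
[[3.8,0.0,1.0],[3.8,0.1,1.0],[3.8,0.0,1.0],[3.8,0.0,1.0],[3.9,0.1,1.0],[3.8,0.0,1.0]]
[[0.0,0.0,0.0],[0.0,0.0,0.0],[0.0,0.0,0.0],[0.0,0.0,0.0],[0.0,0.0,0.0],[0.0,0.0,0.0]]
n=5 max step mm 32.8 rot 0.000
[[2.4,1.0,2.0],[2.4,0.9,2.0],[2.4,1.0,2.0],[2.3,0.9,2.0],[2.4,1.0,2.0]]
[[0.0,0.0,0.0],[0.0,0.0,0.0],[0.0,0.0,0.0],[0.0,0.0,0.0],[0.0,0.0,0.0]]
```

apply_moves --slide '[[3.8,0.0,1.0],[3.8,0.1,1.0],[3.8,0.0,1.0],[3.8,0.0,1.0],[3.9,0.1,1.0],[3.8,0.0,1.0],[2.4,1.0,2.0],[2.4,0.9,2.0],[2.4,1.0,2.0],[2.3,0.9,2.0],[2.4,1.0,2.0],[0,0,0],[0,0,0]]' --delta_rot '[[0,0,0],[0,0,0],[0,0,0],[0,0,0],[0,0,0],[0,0,0],[0,0,0],[0,0,0],[0,0,0],[0,0,0],[0,0,0],[0,0,0],[0,0,0]]' --claw 0.6

```text
clock: 3.55
ee_pos: [0.4533, 0.2462, 0.0992]
tcp_rot: [-0.0, 0.709, 0.705, -0.001]
force: [-0.5, 0.0, 0.2]
opening: 0.596
```

```bash
python3 - <<'E'
from h import *
from cell import state,capture
s=state();c=capture("wrist");pickle.dump((s,c),open("w2.pkl","wb"))
print(s["ee_pos"],s["qpos"].round(3),s["opening"])
im=c["color"].copy()
m=cv2.inRange(im.max(2),0,90)
for k in blobs(m,200):
    p=plane(c,k.mean(0),.022,s)[0]
    if np.hypot(p[0]-.4525,p[1]-.25)<.03:
        print(cv2.boundingRect(k.astype(np.int32)))
        print(circ(c,k,.022,.013,s)[0])
for q in proj(c,[[.4525,.2495,.034],[.4525,.2495,.012]],s): cv2.drawMarker(im,tuple(int(v) for v in q),(0,255,0),0,10)
cv2.imwrite("pics/w2.png",im[:,:,::-1])
E
```

```text
[0.45328449 0.24622058 0.09921918] [ 0.475  0.452  1.948 -0.     0.743 -1.09 ] 0.5962791096295654
(311, 190, 33, 36)
[0.45374404 0.25203105]
```

View pics/w2.png

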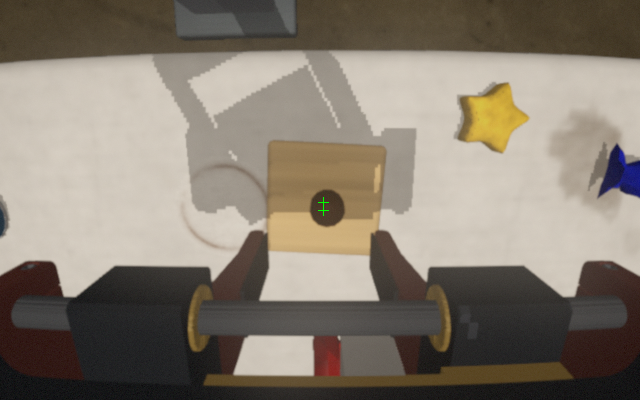

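apply_moves --slide '[[0.5,0,2],[0,0,3],[0,0,2.5],[0,0,1],[0,0,0.1],[0,0,0]]' --delta_rot '[[0,0,0],[0,0,0],[0,0,0],[0,0,0],[0,0,0],[0,0,0]]'

```text
clock: 4.2
ee_pos: [0.4544, 0.2518, 0.0147]
tcp_rot: [0.0, 0.709, 0.705, 0.0]
force: [0.1, 0.2, -0.2]
opening: 0.598
```

apply_moves --slide '[[0,0,0],[0,0,0],[0,0,0],[0,0,0],[0,0,0],[0,0,0],[0,0,0],[0,0,0]]' --delta_rot '[[0,0,0],[0,0,0],[0,0,0],[0,0,0],[0,0,0],[0,0,0],[0,0,0],[0,0,0]]' --claw 0.15 --newtons 8

```text
clock: 5.0
ee_pos: [0.4541, 0.2522, 0.0141]
tcp_rot: [0.0, 0.709, 0.705, 0.0]
force: [-0.8, -1.1, 6.5]
opening: 0.288
```

```bash
python3 - <<'E'
from h import *
from cell import state
s,c,t=pickle.load(open("w1.pkl","rb")); sc=pickle.load(open("scene0.pkl","rb"))
print(plane(sc,[(337,203),(310,185),(354,185),(332,172)],0).round(3))
print(plane(c,[(355,285),(355,290)],0.0,s).round(3),plane(t,[(335,190),(360,199),(385,190)],0.0).round(3))
st=state(); r=Rq(st["tcp_rot"])
p,_=plan(st["ee_pos"],r,[.452,.25,.11],r,3,1)
p,_=plan(p,r,[.405,.13,.17],r,4,1)
p,r=plan(p,r,[.41,-.03,.17],pose_from(np.pi/2),5,1)
p,_=plan(p,r,[.464,-.0486,.12],r,3,1)
E
```

```text
[[ 0.594 -0.045  0.   ]
 [ 0.764 -0.065  0.   ]
 [ 0.648 -0.184  0.   ]
 [ 0.789 -0.201  0.   ]]
[[ 0.57  -0.049  0.   ]
 [ 0.578 -0.049  0.   ]] [[ 0.596  0.004  0.   ]
 [ 0.566 -0.077  0.   ]
 [ 0.595 -0.159  0.   ]]
n=3 max step mm 32.0 rot 0.000
[[-0.1,-0.1,-3.2],[0.0,0.0,-3.2],[-0.1,-0.1,-3.2]]
[[0.0,0.0,0.0],[0.0,0.0,0.0],[0.0,0.0,0.0]]
n=4 max step mm 35.6 rot 0.000
[[-3.0,-1.2,-1.5],[-3.0,-1.1,-1.5],[-3.0,-1.2,-1.5],[-3.0,-1.1,-1.5]]
[[0.0,0.0,0.0],[0.0,0.0,0.0],[0.0,0.0,0.0],[0.0,0.0,0.0]]
n=5 max step mm 32.0 rot 0.002
[[-3.2,0.1,0.0],[-3.2,0.1,0.0],[-3.2,0.1,0.0],[-3.2,0.1,0.0],[-3.2,0.1,0.0]]
[[0.0,0.0,-0.001],[0.0,0.0,-0.001],[0.0,0.0,-0.001],[0.0,0.0,-0.002],[0.001,0.0,-0.001]]
n=3 max step mm 25.5 rot 0.000
[[-0.6,1.8,1.7],[-0.7,1.8,1.6],[-0.6,1.8,1.7]]
[[0.0,0.0,0.0],[0.0,0.0,0.0],[0.0,0.0,0.0]]
```

apply_moves --slide '[[-0.1,-0.1,-2.0],[0.0,0.0,-3.2],[-0.1,-0.1,-3.2],[0,0,-1.2],[-3.0,-1.2,-1.5],[-3.0,-1.1,-1.5],[-3.0,-1.2,-1.5],[-3.0,-1.1,-1.5],[-3.2,0.1,0.0],[-3.2,0.1,0.0],[-3.2,0.1,0.0],[-3.2,0.1,0.0],[-3.2,0.1,0.0],[-0.6,1.8,1.7],[-0.7,1.8,1.6],[-0.6,1.8,1.7],[0,0,0],[0,0,0]]' --delta_rot '[[0,0,0],[0,0,0],[0,0,0],[0,0,0],[0,0,0],[0,0,0],[0,0,0],[0,0,0],[0,0,0],[0,0,0],[0,0,0],[0,0,0],[0,0,0],[0,0,0],[0,0,0],[0,0,0],[0,0,0],[0,0,0]]'

```text
clock: 6.8
ee_pos: [0.4621, -0.0489, 0.119]
tcp_rot: [-0.001, 0.709, 0.705, -0.001]
force: [0.1, 0.8, -0.4]
opening: 0.29
```

```bash
python3 - <<'E'
from h import *
from cell import state,capture
s=state();c=capture("wrist");pickle.dump((s,c),open("w3.pkl","wb"))
print(s["ee_pos"],s["force"].round(1),s["qpos"].round(3),s["opening"])
im=c["color"].copy()
m=bluemask(c,(97,48,60),(112,255,255))
for k in blobs(m,200):
    p=plane(c,k.mean(0),.05,s)[0]
    if np.hypot(p[0]-.464,p[1]+.0486)<.03:
        o,e=circ(c,k,.052,.0278,s); print(cv2.boundingRect(k.astype(np.int32)),o,np.percentile(e,[5,50,95]).round(4))
a=np.linspace(0,6.283,60); 
for q in proj(c,np.c_[.464+.028*np.cos(a),-.0486+.028*np.sin(a),.052+0*a],s): cv2.circle(im,tuple(int(v) for v in q),0,(0,255,0),-1)
cv2.imwrite("pics/w3.png",im[:,:,::-1])
E
```

```text
[ 0.46207452 -0.04886861  0.1189694 ] [ 0.1  0.8 -0.4] [-0.131  0.357  2.048  0.     0.739 -1.696] 0.28969846664718657
(283, 172, 74, 70) [ 0.46097927 -0.05219562] [-0.014  -0.0027  0.0026]
```

View pics/w3.png

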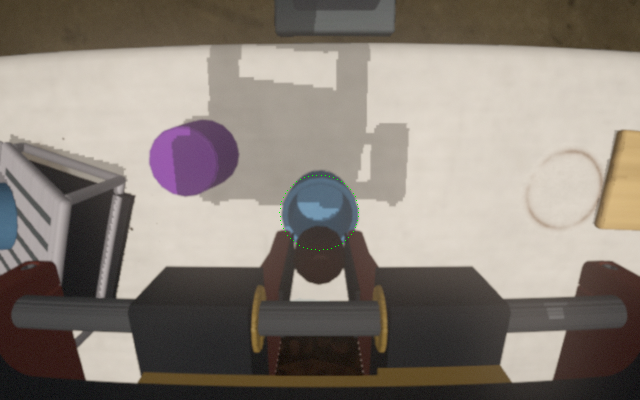

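The held praline and the predicted rim circle (centre ≈(320,213)) line up with the beaker. I'll lower over the mouth and release.

apply_moves --slide '[[0,0.2,2],[0,0,2],[0,0,1.2],[0,0,0.5],[0,0,0],[0,0,0]]' --delta_rot '[[0,0,0],[0,0,0],[0,0,0],[0,0,0],[0,0,0],[0,0,0]]'

```text
clock: 7.45
ee_pos: [0.4654, -0.049, 0.0633]
tcp_rot: [0.0, 0.709, 0.705, 0.0]
force: [1.3, 0.5, 0.4]
opening: 0.291
```

apply_moves --slide '[[0,0,0],[0,0,0],[0,0,0],[0,0,0],[0,0,0]]' --delta_rot '[[0,0,0],[0,0,0],[0,0,0],[0,0,0],[0,0,0]]' --claw 0.5

```text
clock: 7.95
ee_pos: [0.4652, -0.0491, 0.0628]
tcp_rot: [0.0, 0.709, 0.705, 0.0]
force: [0.3, -0.6, -0.5]
opening: 0.5
```

apply_moves --slide '[[0,0,-2],[0,-0.5,-3],[0,-1,-3],[0,-1.5,-3],[0,0,0]]' --delta_rot '[[0,0,0],[0,0,0],[0,0,0],[0,0,0],[0,0,0]]'

```text
clock: 8.45
ee_pos: [0.4357, -0.049, 0.1756]
tcp_rot: [0.002, 0.709, 0.705, 0.001]
force: [1.3, -0.0, -0.2]
opening: 0.504
```

```bash
python3 - <<'E'
from h import *
from cell import state,capture
s=state();c=capture("wrist");t=capture("top");sc=capture("scene");pickle.dump((s,c,t,sc),open("w4.pkl","wb"))
print(s["ee_pos"],s["force"].round(1),s["qpos"].round(3),s["opening"])
im=c["color"].copy()
a=np.linspace(0,6.283,60); 
for q in proj(c,np.c_[.464+.028*np.cos(a),-.0486+.028*np.sin(a),.052+0*a],s): cv2.circle(im,tuple(int(v) for v in q),0,(0,255,0),-1)
cv2.imwrite("pics/w4.png",im[:,:,::-1])
y0,x0=190,400
cv2.imwrite("pics/t4.png",cv2.resize(t["color"][175:270,390:500,::-1],None,fx=6,fy=6,interpolation=cv2.INTER_CUBIC))
cv2.imwrite("pics/s4.png",cv2.resize(sc["color"][145:215,370:450,::-1],None,fx=8,fy=8,interpolation=cv2.INTER_CUBIC))
E
```

```text
[ 0.43565981 -0.04903931  0.17558365] [ 1.3 -0.  -0.2] [-0.139  0.218  2.069 -0.     0.849 -1.704] 0.503893241599383
```

View pics/w4.png

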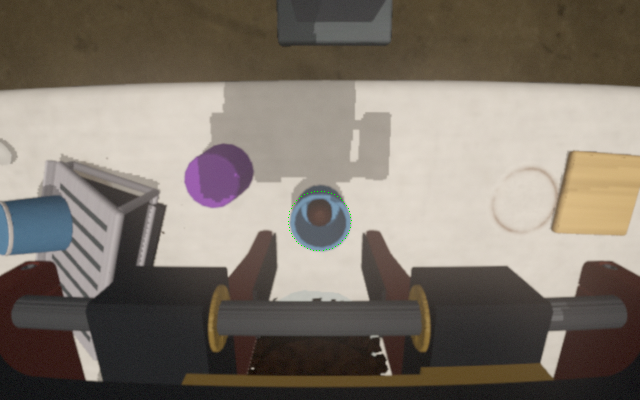

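View pics/t4.png

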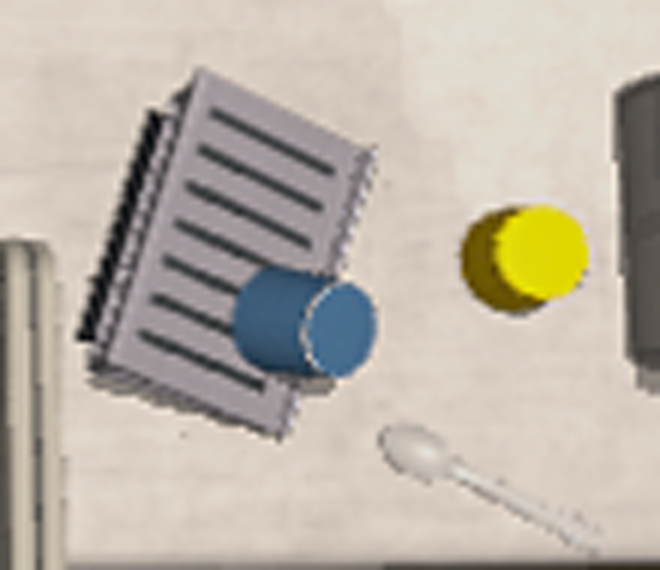

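View pics/s4.png

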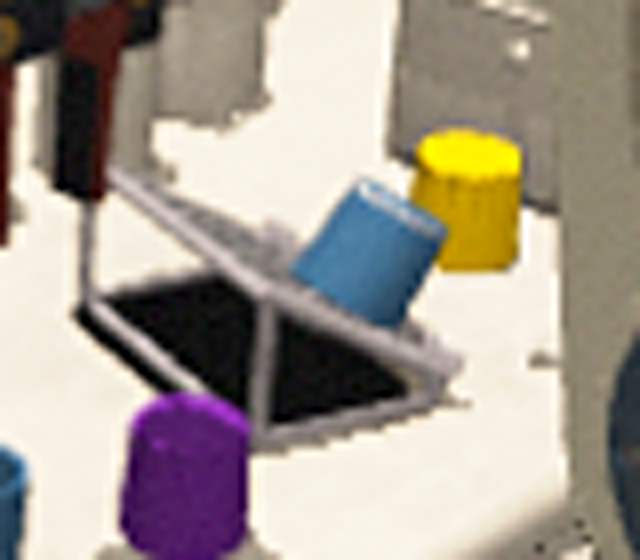

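```bash
python3 - <<'E'
from h import *
s,c,t,sc=pickle.load(open("w4.pkl","rb"))
u=lambda *q:np.array(q)/6+[390,175]
hf,hn=plane(t,[u(203,70),u(97,358)],.082)
lf,ln=plane(t,[u(372,148),u(280,437)],.018)
print(hf,hn,lf,ln); print(np.linalg.norm(hf-hn),np.linalg.norm(lf-ln),np.linalg.norm(hf-lf),np.linalg.norm(hn-ln))
for a,b in ((hf,hn),(lf,ln)): print(np.degrees(np.arctan2(*(a-b)[[1,0]])))
for a,b in ((lf,hf),(ln,hn)): print(np.degrees(np.arctan2(*(b-a)[[1,0]])))
print((lf+ln)/2,(hf+hn)/2)
print("foot",plane(t,u(340,328),.075))
# foot: scene center of foot face
x,r=tri([(t,u(340,328),None),(sc,np.array([403,208])/8+[370,145],None)]);print(x,r)
E
```

```text
[ 0.59233492 -0.26673234  0.082     ] [ 0.44581241 -0.20819237  0.082     ] [ 0.55918617 -0.37108699  0.018     ] [ 0.40578358 -0.31609905  0.018     ]
0.15778395093241573 0.16296020891622948 0.12682559388961956 0.13168963380297827
-21.778135483248654
-19.720474654691884
72.37730317160211
69.64726891868453
[ 0.48248488 -0.34359302  0.018     ] [ 0.51907366 -0.23746236  0.082     ]
foot [[ 0.4602641  -0.33390624  0.075     ]]
[ 0.46112489 -0.33414064  0.07212713] [np.float64(0.0009166500393381532), np.float64(0.000916650039338268)]
```

```bash
cat >> h.py <<'E'
H=np.array([np.cos(np.radians(70)),np.sin(np.radians(70)),0])
D=np.sin(np.radians(32))*H-np.cos(np.radians(32))*np.array([0,0,1])
RC=pose_from(np.radians(-20),D)
E
python3 - <<'E'
from h import *
from cell import state
st=state(); r=Rq(st["tcp_rot"]); print(RC.as_matrix().round(3))
p,r=plan(st["ee_pos"],r,[.43,-.33,.25],pose_from(np.radians(-20)),14,1,2,vec=np.array([0,0,1.92]))
F=np.array([.461,-.334,.073])
p,r=plan(p,r,F-.07*D,RC,6,1,3)
E
```

```text
[[ 0.94  -0.29   0.181]
 [-0.342 -0.797  0.498]
 [ 0.    -0.53  -0.848]]
n=14 max step mm 21.4 rot 0.140
[[-2.0,0.0,-0.6],[-2.0,0.2,-0.5],[-1.9,0.5,-0.6],[-1.9,0.8,-0.5],[-1.7,1.1,-0.6],[-1.6,1.2,-0.5],[-1.4,1.5,-0.6],[-1.1,1.6,-0.5],[-1.0,1.8,-0.6],[-0.7,1.9,-0.5],[-0.4,1.9,-0.6],[-0.2,2.0,-0.6],[0.2,2.0,-0.5],[0.4,2.0,-0.6]]
[[0.0,0.0,0.14],[0.0,0.0,0.13],[0.0,0.0,0.14],[0.0,0.0,0.14],[0.0,0.0,0.14],[0.0,0.0,0.13],[0.0,0.0,0.14],[0.0,0.0,0.14],[0.0,0.0,0.13],[0.0,0.0,0.14],[0.0,0.0,0.14],[0.0,0.0,0.14],[0.0,0.0,0.13],[0.0,0.0,0.14]]
n=6 max step mm 21.8 rot 0.093
[[0.5,0.5,2.0],[0.5,0.7,1.9],[0.5,0.8,1.8],[0.5,1.1,1.8],[0.5,1.1,1.6],[0.5,1.4,1.6]]
[[0.093,0.0,-0.001],[0.093,-0.001,-0.001],[0.093,0.0,-0.001],[0.093,0.0,-0.001],[0.093,-0.001,-0.001],[0.093,0.0,-0.001]]
```

apply_moves --slide '[[-2.0,0.0,-0.6],[-2.0,0.2,-0.5],[-1.9,0.5,-0.6],[-1.9,0.8,-0.5],[-1.7,1.1,-0.6],[-1.6,1.2,-0.5],[-1.4,1.5,-0.6],[-1.1,1.6,-0.5],[-1.0,1.8,-0.6],[-0.7,1.9,-0.5],[-0.4,1.9,-0.6],[-0.2,2.0,-0.6],[0.2,2.0,-0.5],[0.4,2.0,-0.6]]' --delta_rot '[[0,0,0.137],[0,0,0.137],[0,0,0.137],[0,0,0.137],[0,0,0.137],[0,0,0.137],[0,0,0.137],[0,0,0.137],[0,0,0.137],[0,0,0.137],[0,0,0.137],[0,0,0.137],[0,0,0.137],[0,0,0.137]]' --claw 0.85

```text
clock: 10.0
ee_pos: [0.4303, -0.3308, 0.2488]
tcp_rot: [-0.001, 0.984, -0.178, -0.001]
force: [-0.4, -0.3, -0.2]
opening: 0.849
```

apply_moves --slide '[[0.5,0.5,2.0],[0.5,0.7,1.9],[0.5,0.8,1.8],[0.5,1.1,1.8],[0.5,1.1,1.6],[0.5,1.4,1.6],[0,0,0]]' --delta_rot '[[0.093,0,0],[0.093,0,0],[0.093,0,0],[0.093,0,0],[0.093,0,0],[0.093,0,0],[0,0,0]]'

```text
clock: 10.7
ee_pos: [0.446, -0.3688, 0.1257]
tcp_rot: [-0.275, 0.945, -0.171, 0.045]
force: [0.5, 0.4, -0.9]
opening: 0.852
```

```bash
python3 - <<'E'
from h import *
from cell import state,capture
s=state();c=capture("wrist");pickle.dump((s,c),open("w5.pkl","wb"))
print(s["ee_pos"],s["force"].round(1),s["qpos"].round(3),s["opening"]); print(Rq(s["tcp_rot"]).as_matrix().round(3))
cv2.imwrite("pics/w5.png",c["color"][:,:,::-1])
E
```

```text
[ 0.44598619 -0.36882826  0.1256981 ] [ 0.5  0.4 -0.9] [-0.949  0.643  1.64   0.482  1.243 -0.839] 0.8515280283201868
[[ 0.937 -0.299  0.18 ]
 [-0.349 -0.791  0.503]
 [-0.008 -0.534 -0.845]]
```

View pics/w5.png

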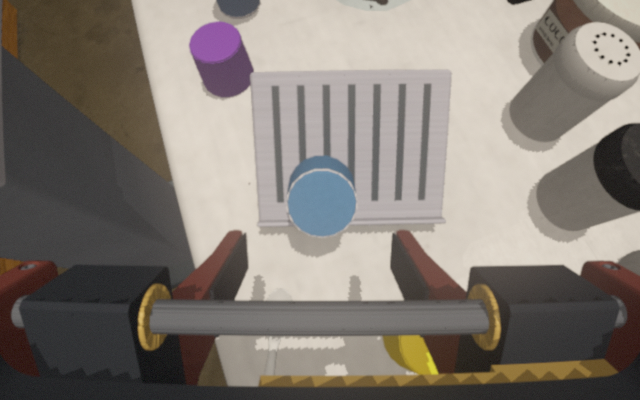

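```bash
python3 - <<'E'
from h import *
s,c=pickle.load(open("w5.pkl","rb"))
im=c["color"]
cv2.imwrite("pics/w5z.png",cv2.resize(im[55:245,240:460,::-1],None,fx=3.6,fy=3.1,interpolation=cv2.INTER_CUBIC))
m=bluemask(c,(97,60,110),(112,255,255))
T=c["tool_from_camera"]
cst=dict(c); 
idst=dict(ee_pos=np.zeros(3),tcp_rot=[1,0,0,0])
for k in blobs(m,300):
    print(cv2.boundingRect(k.astype(np.int32)),k.mean(0))
# solvePnP board frame: X across, Y upslope, Z out
obj=np.array([[-.08,.125,0],[.08,.125,0],[-.08,0,.009],[.08,0,.009]],float)
px=np.array([[251,71.5],[451,70],[259,221.5],[444.5,219]],float)
ok,rv,tv=cv2.solvePnP(obj,px,c["mtx"],np.array([c["k1"],0,0,0,0.]),flags=cv2.SOLVEPNP_IPPE if 0 else cv2.SOLVEPNP_ITERATIVE)
Rt=T[:3,:3]@cv2.Rodrigues(rv)[0]; tt=T[:3,:3]@tv[:,0]+T[:3,3]
print("board axes in tool\n",Rt.round(3),tt.round(4))
Rw=Rq(s["tcp_rot"]).as_matrix()
print("board normal world",(Rw@Rt)[:,2].round(3),"exp",-D.round(3)); print("origin low edge",(Rw@tt+s["ee_pos"]).round(4))
E
```

```text
(289, 172, 66, 63) [321.67759563 202.8852459 ]
(291, 156, 62, 27) [321.62857143 167.89285714]
board axes in tool
 [[ 1.    -0.018 -0.008]
 [-0.018 -1.     0.001]
 [-0.008 -0.001 -1.   ]] [0.0289 0.0234 0.1236]
board normal world [-0.188 -0.502  0.844] exp [-0.181 -0.498  0.848]
origin low edge [ 0.4883 -0.3352  0.0085]
```

View pics/w5z.png

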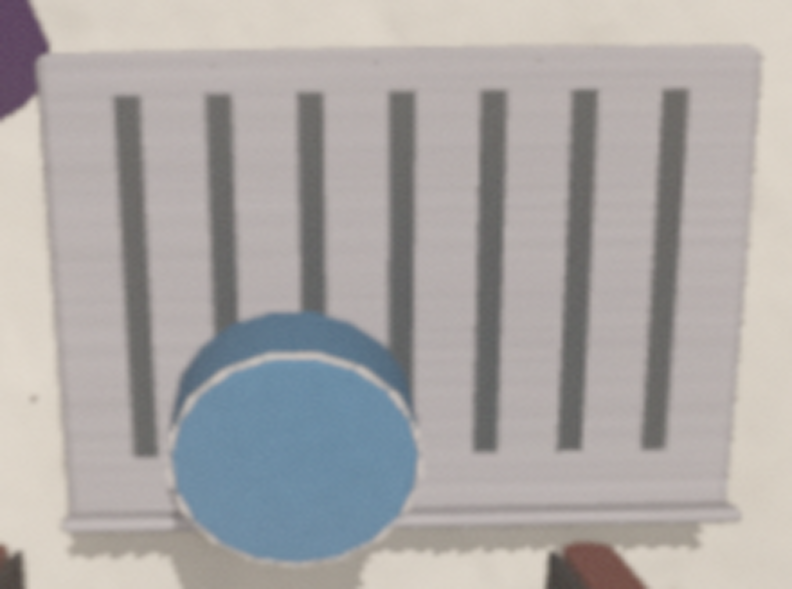

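```bash
python3 - <<'E'
from h import *
s,c=pickle.load(open("w5.pkl","rb"))
idst=dict(ee_pos=np.zeros(3),tcp_rot=[1,0,0,0])
m=bluemask(c,(97,60,110),(112,255,255))
k=max(blobs(m,300),key=len); 
for k in blobs(m,300):
  for z in (.068,.0716,.075):
    for r in (.0235,.024): 
        o,e=circ(c,k,z,r,idst); print(len(k),z,r,o.round(4),np.percentile(e,[5,50,95]).round(4))
E
```

```text
183 0.068 0.0235 [ 0.0025 -0.0056] [-0.0007 -0.0004  0.    ]
183 0.068 0.024 [ 0.0025 -0.0055] [-0.0012 -0.0009 -0.0005]
183 0.0716 0.0235 [ 0.0026 -0.0045] [-0.0003  0.      0.0004]
183 0.0716 0.024 [ 0.0025 -0.0045] [-0.0008 -0.0005 -0.0001]
183 0.075 0.0235 [ 0.0026 -0.0036] [0.     0.0003 0.0007]
183 0.075 0.024 [ 0.0026 -0.0035] [-0.0005 -0.0001  0.0002]
140 0.068 0.0235 [ 0.0024 -0.0136] [-0.005  -0.0001  0.0023]
140 0.068 0.024 [ 0.0024 -0.0127] [-0.0047 -0.0002  0.0026]
140 0.0716 0.0235 [ 0.0024 -0.0133] [-0.0054 -0.      0.0021]
140 0.0716 0.024 [ 0.0024 -0.0125] [-0.005  -0.0001  0.0024]
140 0.075 0.0235 [ 0.0024 -0.0131] [-0.0057  0.      0.002 ]
140 0.075 0.024 [ 0.0024 -0.0122] [-0.0054 -0.0001  0.0022]
```

apply_moves --slide '[[0.1,-0.2,1.5],[0.1,-0.2,2],[0.05,-0.05,2],[0,0,2],[0,0,2],[0,0,0.5],[0,0,0],[0,0,0]]' --delta_rot '[[0,0,-0.018],[0,-0.008,0],[0,0,0],[0,0,0],[0,0,0],[0,0,0],[0,0,0],[0,0,0]]'

```text
clock: 11.55
ee_pos: [0.4702, -0.3162, 0.0505]
tcp_rot: [-0.271, 0.948, -0.159, 0.047]
force: [0.7, 0.4, 0.1]
opening: 0.85
```

```bash
python3 - <<'E'
from h import *
from cell import state,capture
s=state();c=capture("wrist");sc=capture("scene");t=capture("top");pickle.dump((s,c,sc,t),open("w6.pkl","wb"))
print(s["ee_pos"],s["force"].round(1),s["qpos"].round(3),s["opening"]); print(Rq(s["tcp_rot"]).as_matrix().round(3))
cv2.imwrite("pics/w6.png",c["color"][:,:,::-1])
im=sc["color"].copy()
print(proj(sc,[s["ee_pos"]]))
cv2.imwrite("pics/s6.png",cv2.resize(im[120:215,370:460,::-1],None,fx=6,fy=6,interpolation=cv2.INTER_CUBIC))
E
```

```text
[ 0.4702306  -0.31618319  0.05046063] [0.7 0.4 0.1] [-0.866  0.726  1.713  0.546  1.074 -0.89 ] 0.8501773533885839
[[ 0.945 -0.275  0.176]
 [-0.326 -0.803  0.499]
 [ 0.004 -0.529 -0.849]]
[[414.98191758 177.12539377]]
```

View pics/s6.png

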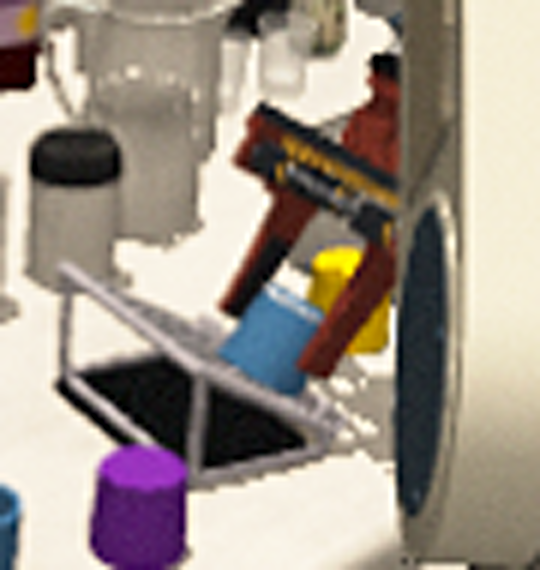

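View pics/w6.png

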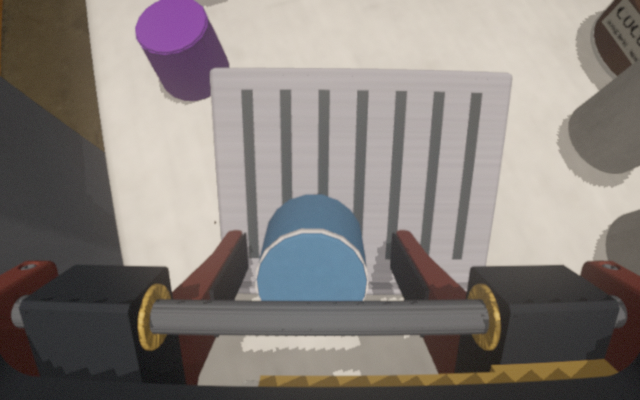

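```bash
python3 - <<'E'
from h import *
s5,c5=pickle.load(open("w5.pkl","rb")); s6,c6,sc,t=pickle.load(open("w6.pkl","rb"))
s1,c1,t1=pickle.load(open("w1.pkl","rb"))
cv2.imwrite("pics/w6z.png",cv2.resize(c6["color"][50:130,190:530,::-1],None,fx=2.3,fy=2.3))
Rw=Rq(s6["tcp_rot"]).as_matrix(); d=Rw[:,2]
for n,a,b,tp in (("TL",(251,72),(211,69),(97,358)),("TR",(451,70),(511,73),(203,70))):
    u=np.array(tp)/6+[390,175]
    for obs in ([(c5,a,s5),(c6,b,s6)],[(c5,a,s5),(t1,u,None)],[(c6,b,s6),(t1,u,None)],[(c5,a,s5),(c6,b,s6),(t1,u,None)]):
        x,r=tri(obs); print(n,x.round(4),np.round(r,4),"dist along d",((x-s6["ee_pos"])@d).round(4))
im=sc["color"].copy()
for sgn in (-1,1):
  P=[s6["ee_pos"]+sgn*.044*Rw[:,0]+k*d for k in (-.02,0,.01,.02)]
  print(((proj(sc,P)-[370,120])*6).round(0).tolist())
E
```

```text
TL [ 0.447  -0.2142  0.0808] [0.0002 0.0002] dist along d 0.021
TL [ 0.4467 -0.2095  0.0753] [0.0006 0.0006] dist along d 0.028
TL [ 0.4462 -0.2095  0.075 ] [0.0001 0.0001] dist along d 0.0282
TL [ 0.4466 -0.2095  0.0752] [0.0007 0.0002 0.0005] dist along d 0.028
TR [ 0.5975 -0.2646  0.0775] [0.0002 0.0002] dist along d 0.0251
TR [ 0.593  -0.2672  0.0823] [0.0009 0.0009] dist along d 0.0189
TR [ 0.5925 -0.2668  0.0828] [0.0004 0.0004] dist along d 0.0186
TR [ 0.593  -0.2671  0.0825] [0.001  0.0002 0.0008] dist along d 0.0188
[[331.0, 344.0], [313.0, 373.0], [304.0, 388.0], [295.0, 402.0]]
[[246.0, 286.0], [229.0, 314.0], [221.0, 328.0], [212.0, 342.0]]
```

```bash
python3 - <<'E'
from h import *
s,c,_,_=pickle.load(open("w6.pkl","rb"))
idst=dict(ee_pos=np.zeros(3),tcp_rot=[1,0,0,0])
m=bluemask(c,(97,60,110),(112,255,255)); m[300:]=0
for k in blobs(m,300):
  print(cv2.boundingRect(k.astype(np.int32)))
  k=k[k[:,1]<290]
  for z in (-.034,-.03,-.026):
    w=plane(c,k,z,idst)[:,:2]
    f=lambda x:np.hypot(*(w-x[:2]).T)-x[2]
    o=least_squares(f,[0,0,.024],loss="soft_l1",f_scale=.0005); print(z,o.x.round(4),np.abs(f(o.x)).mean().round(4))
E
```

```text
(257, 234, 109, 66)
-0.034 [-0.0026  0.0001  0.0226] 0.0001
-0.03 [-0.0026  0.0024  0.0233] 0.0001
-0.026 [-0.0027  0.0047  0.024 ] 0.0001
(263, 195, 101, 63)
-0.034 [-0.0016 -0.019   0.0191] 0.0032
-0.03 [-0.0016 -0.0174  0.0197] 0.0033
-0.026 [-0.0017 -0.0157  0.0203] 0.0033
```

apply_moves --slide '[[-0.13,0.1,0.3],[-0.13,0.1,0.3],[0,0,0.3],[0,0,0.2],[0,0,0],[0,0,0]]' --delta_rot '[[0,0,0],[0,0,0],[0,0,0],[0,0,0],[0,0,0],[0,0,0]]'

```text
clock: 12.3
ee_pos: [0.4686, -0.3114, 0.0392]
tcp_rot: [-0.271, 0.948, -0.159, 0.047]
force: [-0.1, 0.2, -0.3]
opening: 0.848
```

apply_moves --slide '[[0,0,0],[0,0,0],[0,0,0],[0,0,0],[0,0,0],[0,0,0]]' --delta_rot '[[0,0,0],[0,0,0],[0,0,0],[0,0,0],[0,0,0],[0,0,0]]' --claw 0.4 --newtons 20

```text
clock: 12.9
ee_pos: [0.4686, -0.3115, 0.0393]
tcp_rot: [-0.271, 0.948, -0.159, 0.047]
force: [0.3, 0.6, 0.6]
opening: 0.618
```

```bash
python3 - <<'E'
from h import *
from cell import state,capture
s=state();c=capture("wrist");sc=capture("scene");pickle.dump((s,c,sc),open("w7.pkl","wb"))
print(s["ee_pos"],s["force"].round(1),s["moment"].round(2),s["qpos"].round(3),s["opening"]*88); print(Rq(s["tcp_rot"]).as_matrix().round(3))
a=cv2.resize(c["color"][:,:,::-1],(480,300)); b=cv2.resize(sc["color"][120:220,370:460,::-1],(270,300),interpolation=cv2.INTER_CUBIC)
cv2.imwrite("pics/w7.png",np.hstack([a,b]))
E
```

```text
[ 0.46857592 -0.31150599  0.03932311] [0.3 0.6 0.6] [-0.23  0.05 -0.  ] [-0.863  0.74   1.724  0.555  1.054 -0.902] 54.413061654820446
[[ 0.945 -0.276  0.176]
 [-0.327 -0.802  0.499]
 [ 0.003 -0.529 -0.848]]
```

View pics/w7.png

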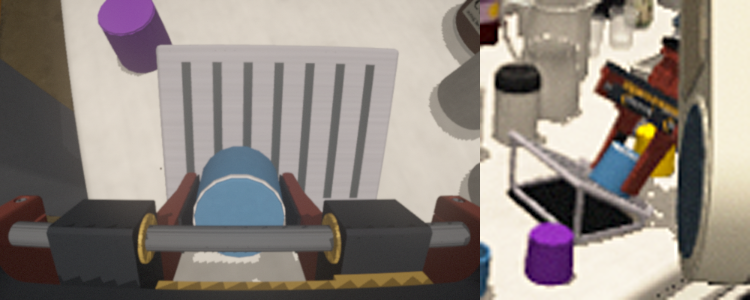

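apply_moves --slide '[[0,0,0],[0,0,-0.5],[0,0,-1],[0,0,-1.5],[0,0,-2],[0,0,-2],[0,0,-1],[0,0,0],[0,0,0]]' --delta_rot '[[0,0,0],[0,0,0],[0,0,0],[0,0,0],[0,0,0],[0,0,0],[0,0,0],[0,0,0],[0,0,0]]' --newtons 30

```text
clock: 13.9
ee_pos: [0.4543, -0.3513, 0.1071]
tcp_rot: [-0.271, 0.948, -0.159, 0.047]
force: [1.0, -0.6, -1.1]
opening: 0.621
```

```bash
cat >> h.py <<'E'
def snap(name,x0=370,y0=110,w=90,h=100):
    from cell import state,capture
    s=state();c=capture("wrist");sc=capture("scene");pickle.dump((s,c,sc),open(name+".pkl","wb"))
    print(s["clock"],s["ee_pos"].round(4),s["force"].round(1),s["moment"].round(2),s["qpos"].round(3),s["opening"]*88); print(Rq(s["tcp_rot"]).as_matrix().round(3))
    a=cv2.resize(c["color"][:,:,::-1],(480,300)); b=cv2.resize(sc["color"][y0:y0+h,x0:x0+w,::-1],(300,300),interpolation=cv2.INTER_CUBIC)
    cv2.imwrite(f"pics/{name}.png",np.hstack([a,b])); return s,c,sc
E
python3 -c "
from h import *
s,c,sc=snap('w8')
r=Rq(s['tcp_rot'])
p,r=plan(s['ee_pos'],r,[.41,-.30,.20],pose_from(np.radians(-20)),7,1,3)
p,r=plan(p,r,[.405,-.05,.19],pose_from(np.pi/2),15,1,2,vec=np.array([0,0,-1.92]))
"
```

```text
13.9 [ 0.4543 -0.3513  0.1071] [ 1.  -0.6 -1.1] [-0.37  0.06  0.03] [-0.92   0.658  1.667  0.496  1.194 -0.861] 54.65017802960799
[[ 0.945 -0.277  0.176]
 [-0.328 -0.802  0.499]
 [ 0.003 -0.529 -0.848]]
n=7 max step mm 16.9 rot 0.080
[[-0.8,-1.1,-0.9],[-0.9,-1.1,-0.9],[-0.8,-0.9,-1.1],[-0.9,-0.9,-1.1],[-0.8,-0.8,-1.1],[-0.8,-0.6,-1.3],[-0.9,-0.6,-1.3]]
[[-0.08,0.0,0.002],[-0.079,0.0,0.002],[-0.08,0.001,0.003],[-0.08,0.0,0.002],[-0.079,0.0,0.002],[-0.08,0.0,0.002],[-0.08,0.001,0.003]]
n=15 max step mm 17.3 rot 0.130
[[-0.6,-1.6,0.1],[-0.4,-1.6,0.0],[-0.2,-1.6,0.1],[0.0,-1.7,0.1],[0.3,-1.7,0.0],[0.4,-1.6,0.1],[0.7,-1.5,0.1],[0.8,-1.4,0.0],[1.0,-1.4,0.1],[1.2,-1.1,0.1],[1.3,-1.1,0.1],[1.5,-0.8,0.0],[1.5,-0.7,0.1],[1.6,-0.4,0.1],[1.6,-0.3,0.0]]
[[0.0,0.0,-0.13],[0.0,0.0,-0.13],[0.0,0.0,-0.12],[0.0,0.0,-0.13],[0.0,0.0,-0.13],[0.0,0.0,-0.13],[0.0,0.0,-0.13],[0.0,0.0,-0.12],[0.0,0.0,-0.13],[0.0,0.0,-0.13],[0.0,0.0,-0.13],[0.0,0.0,-0.13],[0.0,0.0,-0.12],[0.0,0.0,-0.13],[0.0,0.0,-0.13]]
```

View pics/w8.png

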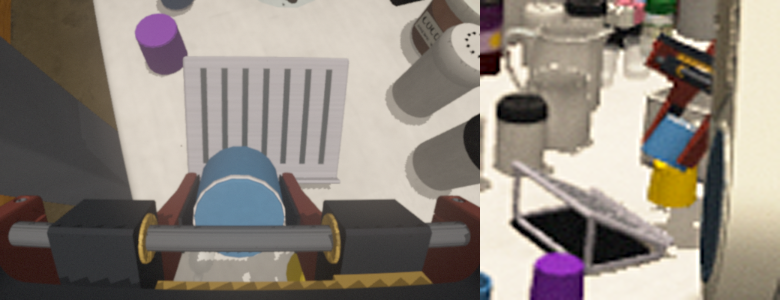

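apply_moves --slide '[[-0.8,-1.1,-0.9],[-0.9,-1.1,-0.9],[-0.8,-0.9,-1.1],[-0.9,-0.9,-1.1],[-0.8,-0.8,-1.1],[-0.8,-0.6,-1.3],[-0.9,-0.6,-1.3],[0,0,0]]' --delta_rot '[[-0.08,0,0.002],[-0.08,0,0.002],[-0.08,0,0.002],[-0.08,0,0.002],[-0.08,0,0.002],[-0.08,0,0.002],[-0.079,0,0.002],[0,0,0]]'

```text
clock: 14.8
ee_pos: [0.41, -0.2981, 0.2012]
tcp_rot: [0.001, 0.985, -0.171, -0.001]
force: [0.2, 0.1, -1.5]
opening: 0.616
```

apply_moves --slide '[[-0.6,-1.6,0.1],[-0.4,-1.6,0.0],[-0.2,-1.6,0.1],[0.0,-1.7,0.1],[0.3,-1.7,0.0],[0.4,-1.6,0.1],[0.7,-1.5,0.1],[0.8,-1.4,0.0],[1.0,-1.4,0.1],[1.2,-1.1,0.1],[1.3,-1.1,0.1],[1.5,-0.8,0.0],[1.5,-0.7,0.1],[1.6,-0.4,0.1],[1.6,-0.3,0.0],[0,0,0]]' --delta_rot '[[0,0,-0.128],[0,0,-0.128],[0,0,-0.128],[0,0,-0.128],[0,0,-0.128],[0,0,-0.128],[0,0,-0.128],[0,0,-0.128],[0,0,-0.128],[0,0,-0.128],[0,0,-0.128],[0,0,-0.128],[0,0,-0.128],[0,0,-0.128],[0,0,-0.128],[0,0,0]]'

```text
clock: 16.4
ee_pos: [0.4036, -0.0493, 0.1892]
tcp_rot: [-0.002, 0.705, 0.709, -0.001]
force: [-0.5, -0.1, -0.9]
opening: 0.615
```

```bash
python3 -c "
from h import *
s,c,sc=snap('w9',300,90,120,120)
r=Rq(s['tcp_rot'])
p,r=plan(s['ee_pos'],r,[.464,-.0486,.13],pose_from(np.pi/2),5,1,3)
"
```

```text
16.4 [ 0.4036 -0.0493  0.1892] [-0.5 -0.1 -0.9] [ 0.06 -0.18 -0.04] [-1.510e-01  1.520e-01  2.115e+00  1.000e-03  8.790e-01 -1.728e+00] 54.155857617944186
[[-0.006  1.    -0.004]
 [ 1.     0.006  0.001]
 [ 0.001 -0.004 -1.   ]]
n=5 max step mm 17.7 rot 0.002
[[0.0,1.2,1.2],[0.0,1.2,1.2],[0.0,1.2,1.1],[0.0,1.2,1.2],[0.0,1.3,1.2]]
[[-0.001,0.0,0.001],[0.0,-0.001,0.001],[-0.001,0.0,0.001],[-0.001,0.0,0.001],[-0.001,0.0,0.002]]
```

View pics/w9.png

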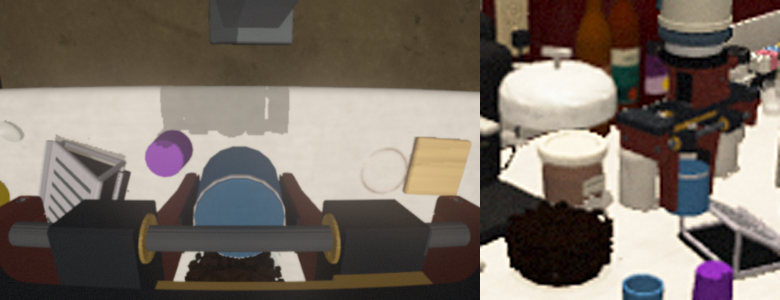

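```bash
cat > cov.py <<'E'
from h import *
def cov(s,c,zr=.011,show=None):
    idst=dict(ee_pos=np.zeros(3),tcp_rot=[1,0,0,0])
    hsv=cv2.cvtColor(c["color"],cv2.COLOR_RGB2HSV)
    m=cv2.inRange(hsv,(95,45,40),(115,255,255)); m[:150]=0;m[300:]=0;m[:,:200]=0;m[:,440:]=0
    m2=cv2.inRange(hsv,(97,60,110),(112,255,255))
    out={}
    # rim: topmost silhouette per column
    cols=np.arange(285,352)
    top=np.array([[x,np.argmax(m[:,x]>0)-.5] for x in cols],float)
    V=hsv[:,:,2].astype(float)
    for z in (zr-.003,zr,zr+.003):
        w=plane(c,top,z,idst)[:,:2]
        f=lambda x:np.hypot(*(w-x).T)-.028
        o=least_squares(f,[0,0.0],loss="soft_l1",f_scale=.0005); print("rim z",z,o.x.round(4),np.abs(f(o.x)).mean().round(5))
    return top
if __name__=="__main__":
    import sys
    d=pickle.load(open(sys.argv[1]+".pkl","rb"))
    top=cov(d[0],d[1]); print(top[::11].tolist())
    im=d[1]["color"][170:310,240:400,::-1]
    cv2.imwrite("pics/"+sys.argv[1]+"z.png",cv2.resize(im,None,fx=5,fy=4.2,interpolation=cv2.INTER_NEAREST))
E
python3 cov.py w9
```

```text
rim z 0.008 [-0.0035  0.004 ] 0.0009
rim z 0.011 [-0.0035  0.0048] 0.00091
rim z 0.013999999999999999 [-0.0035  0.0056] 0.00091
[[285.0, 209.5], [296.0, 203.5], [307.0, 201.5], [318.0, 199.5], [329.0, 205.5], [340.0, 207.5], [351.0, 223.5]]
```

View pics/w9z.png

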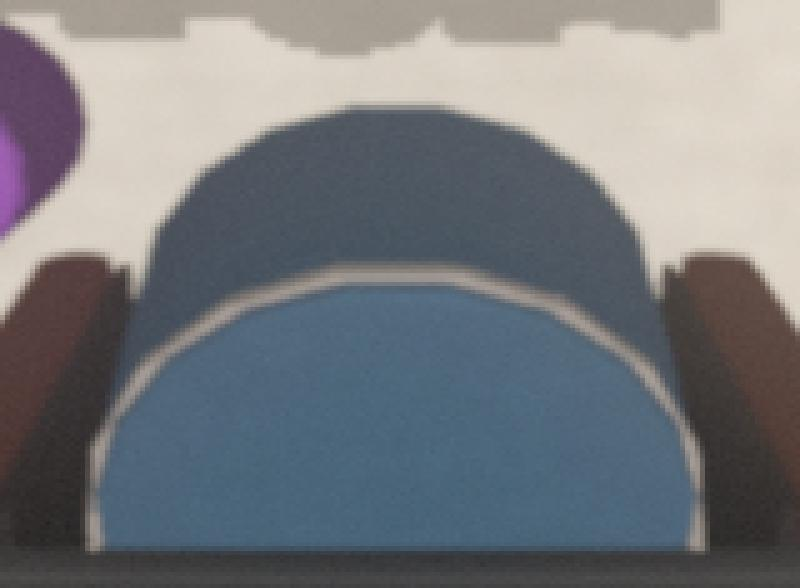

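```bash
cat > cov.py <<'E'
from h import *
idst=dict(ee_pos=np.zeros(3),tcp_rot=[1,0,0,0])
def cov(c,y0=186,cols=np.arange(277,362)):
    a=c["color"].astype(int)
    dark=(a[:,:,2]-a[:,:,0]>6)&(a.max(2)<190); dark[:y0]=False
    P=[]
    for x in cols:
        y=np.argmax(dark[:,x]); P.append([x,y-.5])
    P=np.array(P,float)
    for z in (.008,.011,.014):
        w=plane(c,P,z,idst)[:,:2]
        f=lambda x:np.hypot(*(w-x).T)-.028
        o=least_squares(f,[0,0.0],loss="soft_l1",f_scale=.0003); print("rim z",z,o.x.round(4),np.abs(f(o.x)).mean().round(5))
    Q=[]
    br=(a.min(2)>120)|((a[:,:,0]>120)) # white band
    for x in np.arange(268,372):
        col=np.where((a[:,x,0]>118)&(np.arange(400)>222)&(np.arange(400)<300))[0]
        if len(col): Q.append([x,col[0]-.5])
    Q=np.array(Q,float)
    for z in (-.044,-.041,-.038):
        w=plane(c,Q,z,idst)[:,:2]
        for free in (0,1):
            f=lambda x:np.hypot(*(w-x[:2]).T)-(x[2] if free else .024)
            o=least_squares(f,[0,0.0,.024],loss="soft_l1",f_scale=.0003); print("foot z",z,o.x.round(4),np.abs(f(o.x)).mean().round(5))
    return P,Q
if __name__=="__main__":
    import sys
    d=pickle.load(open(sys.argv[1]+".pkl","rb"))
    P,Q=cov(d[1]); im=d[1]["color"].copy()
    for p in P: im[int(p[1]+.5),int(p[0])]=(255,0,0)
    for p in Q: im[int(p[1]+.5),int(p[0])]=(0,255,0)
    cv2.imwrite("pics/"+sys.argv[1]+"z.png",cv2.resize(im[170:310,240:400,::-1],None,fx=5,fy=4.2,interpolation=cv2.INTER_NEAREST))
E
python3 cov.py w9; cp pics/w9z.png pics/w9y.png
```

```text
rim z 0.008 [-0.      0.0014] 0.00019
rim z 0.011 [-0.      0.0021] 0.00016
rim z 0.014 [-0.      0.0029] 0.00015
foot z -0.044 [ 0.0001 -0.002   0.024 ] 0.00113
foot z -0.044 [ 0.0001 -0.0022  0.0238] 0.00112
foot z -0.041 [ 0.0001 -0.0009  0.024 ] 0.00115
foot z -0.041 [ 0.0001 -0.0004  0.0244] 0.00115
foot z -0.038 [0.0001 0.0002 0.024 ] 0.0012
foot z -0.038 [0.0001 0.0013 0.025 ] 0.00118
```

View pics/w9y.png

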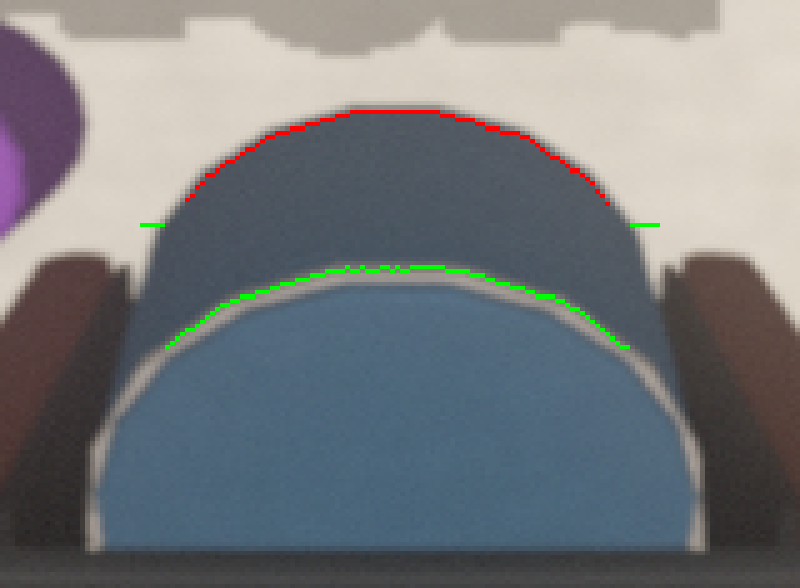

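```bash
python3 - <<'E'
from h import *
for n,S in (("w1",48),("w4",55),("w4",70),("w3",60)):
    d=pickle.load(open(n+".pkl","rb")); s,c=d[0],d[1]
    m=bluemask(c,(97,S,60),(112,255,255))
    for k in blobs(m,100):
        p=plane(c,k.mean(0),.05,s)[0]
        if np.hypot(p[0]-.464,p[1]+.0486)>.03: continue
        w=plane(c,k,.052,s)[:,:2]; ctr=np.array([.464,-.0486])
        for rep in range(5):
            sel=(np.hypot(*(w-ctr).T)>.0245)&(w[:,0]>ctr[0]-.012)
            f=lambda x:np.hypot(*(w[sel]-x[:2]).T)-x[2]
            o=least_squares(f,[*ctr,.028],loss="soft_l1",f_scale=.0003); ctr=o.x[:2]
        print(n,S,sel.sum(),o.x.round(4),np.abs(f(o.x)).mean().round(5),s["ee_pos"].round(4))
    im=c["color"].copy()
d=pickle.load(open("w4.pkl","rb"));im=d[1]["color"][170:270,270:370,::-1].copy()
cv2.imwrite("pics/w4z.png",cv2.resize(im,None,fx=6,fy=6,interpolation=cv2.INTER_NEAREST))
E
```

```text
w1 48 80 [ 0.4647 -0.0486  0.0258] 0.00031 [ 0.4021 -0.0996  0.2598]
w4 55 105 [ 0.4647 -0.0484  0.026 ] 0.00021 [ 0.4357 -0.049   0.1756]
w4 70 103 [ 0.4649 -0.0484  0.0254] 0.00024 [ 0.4357 -0.049   0.1756]
w3 60 68 [ 0.4645 -0.0484  0.0259] 0.00026 [ 0.4621 -0.0489  0.119 ]
```

View pics/w4z.png

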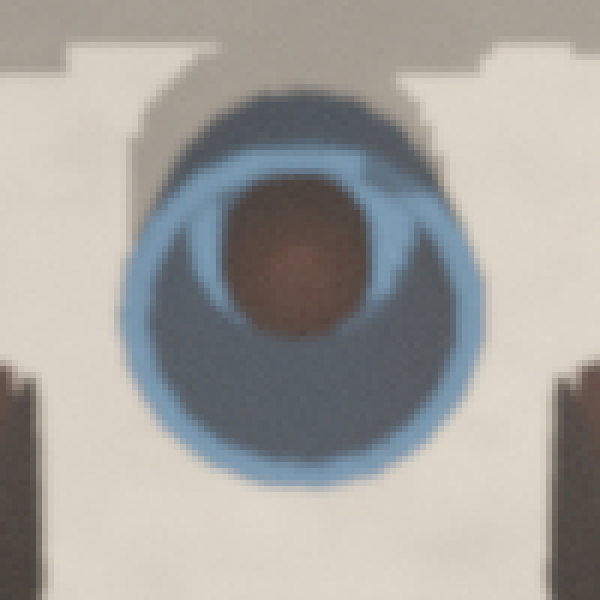

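```bash
python3 -c "
from h import *
from cell import state
s=state()
r=Rq(s['tcp_rot'])
p,r=plan(s['ee_pos'],r,[.4628,-.0484,.083],pose_from(np.pi/2),8,2,3)
"
```

```text
n=8 max step mm 15.3 rot 0.001
[[0.03,0.74,1.33],[0.02,0.74,1.33],[0.03,0.73,1.33],[0.03,0.74,1.33],[0.02,0.73,1.33],[0.03,0.74,1.34],[0.02,0.73,1.33],[0.03,0.74,1.33]]
[[0.0,0.0,0.0],[-0.001,0.0,0.0],[0.0,0.0,0.0],[0.0,0.0,0.0],[-0.001,0.0,0.0],[0.0,0.0,0.0],[0.0,0.0,0.0],[-0.001,0.0,0.0]]
```

apply_moves --slide '[[0.02,0.74,1.33],[0.02,0.74,1.33],[0.02,0.74,1.33],[0.03,0.74,1.33],[0.03,0.74,1.33],[0.03,0.74,1.33],[0.03,0.74,1.33],[0.02,0.74,1.33],[0,0,0],[0,0,0]]' --delta_rot '[[0,0,0],[-0.001,0,0],[0,0,0],[-0.001,0,0],[0,0,0],[-0.001,0,0],[0,0,0],[0,0,0],[0,0,0],[0,0,0]]'

```text
clock: 17.5
ee_pos: [0.463, -0.049, 0.0834]
tcp_rot: [0.0, 0.707, 0.707, -0.0]
force: [-0.9, 0.6, -1.4]
opening: 0.614
```

```bash
python3 -c "
from h import *
s,c,sc=snap('w10',325,160,80,70)
cv2.imwrite('pics/w10s.png',cv2.resize(sc['color'][155:225,335:400,::-1],None,fx=8,fy=8,interpolation=cv2.INTER_CUBIC))
"; python3 cov.py w10
```

```text
17.5 [ 0.463  -0.049   0.0834] [-0.9  0.6 -1.4] [ 0.03 -0.17  0.02] [-0.131  0.425  2.063 -0.     0.653 -1.702] 54.03616764771692
[[-0.  1.  0.]
 [ 1.  0. -0.]
 [-0.  0. -1.]]
rim z 0.008 [ 0.0007 -0.0044] 0.00104
rim z 0.011 [ 0.0007 -0.0037] 0.00102
rim z 0.014 [ 0.0007 -0.003 ] 0.00099
foot z -0.044 [ 0.     -0.0019  0.024 ] 0.00112
foot z -0.044 [ 0.     -0.0018  0.0241] 0.00112
foot z -0.041 [ 0.     -0.0008  0.024 ] 0.00115
foot z -0.041 [ 0.     -0.      0.0247] 0.00115
foot z -0.038 [0.     0.0003 0.024 ] 0.00121
foot z -0.038 [0.     0.0017 0.0253] 0.00118
```

View pics/w10s.png

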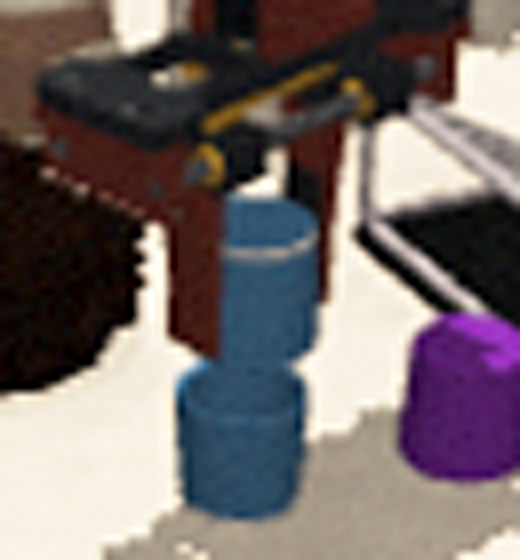

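View pics/w10z.png

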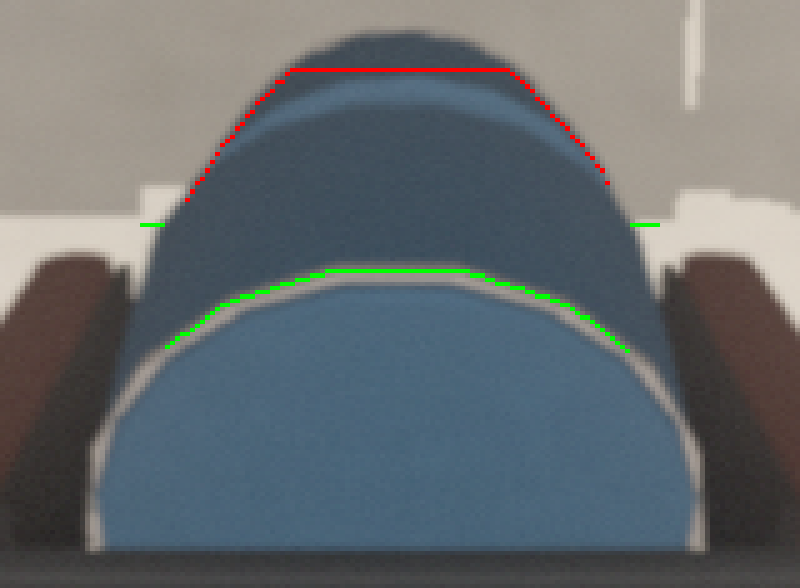

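```bash
python3 - <<'E'
from h import *
s,c,sc=pickle.load(open("w10.pkl","rb"))
a=np.linspace(0,2*np.pi,400)
def circ3(x,y,z,r): return np.c_[x+r*np.cos(a),y+r*np.sin(a),z+0*a]
im=cv2.resize(sc["color"][155:225,335:400,::-1],None,fx=8,fy=8,interpolation=cv2.INTER_CUBIC)
def dr(P,col):
    q=(proj(sc,P)-[335,155]+.5)*8-.5
    print("x",q[:,0].min().round(),q[:,0].max().round(),"y",q[:,1].min().round(),q[:,1].max().round())
    for v in q: cv2.circle(im,(int(v[0]),int(v[1])),0,col,-1)
dr(circ3(.4645,-.0484,.052,.028),(0,255,0)); dr(circ3(.4645,-.0484,.0,.024),(0,255,0))
zc=s["ee_pos"][2]-.011
dr(circ3(.4645,-.0484,zc,.028),(0,0,255)); dr(circ3(.4645,-.0484,zc+.052,.024),(0,0,255))
cv2.imwrite("pics/w10p.png",im)
im=c["color"][150:310,240:400,::-1].copy()
im=cv2.resize(im,None,fx=5,fy=3.7,interpolation=cv2.INTER_CUBIC)
for P,col in ((circ3(.4645,-.0484,.052,.028),(0,255,0)),(circ3(.4645,-.0484,zc,.028),(0,0,255))):
    for v in (proj(c,P,s)-[240,150]+.5)*[5,3.7]-.5: cv2.circle(im,(int(v[0]),int(v[1])),0,col,-1)
cv2.imwrite("pics/w10q.png",im)
E
```

```text
x 177.0 317.0 y 354.0 424.0
x 184.0 302.0 y 468.0 530.0
x 178.0 319.0 y 310.0 379.0
x 191.0 315.0 y 200.0 256.0
```

View pics/w10p.png

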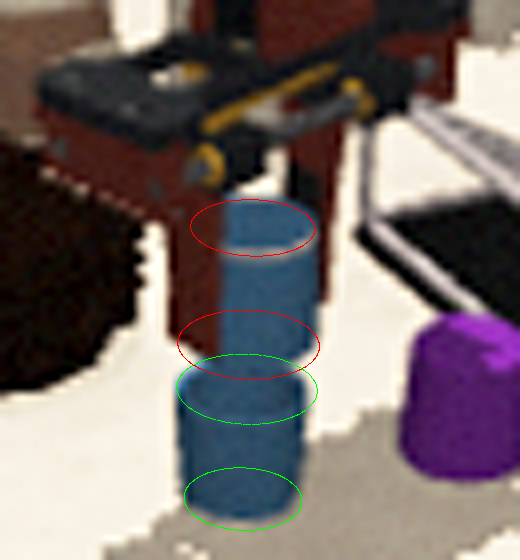

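View pics/w10q.png

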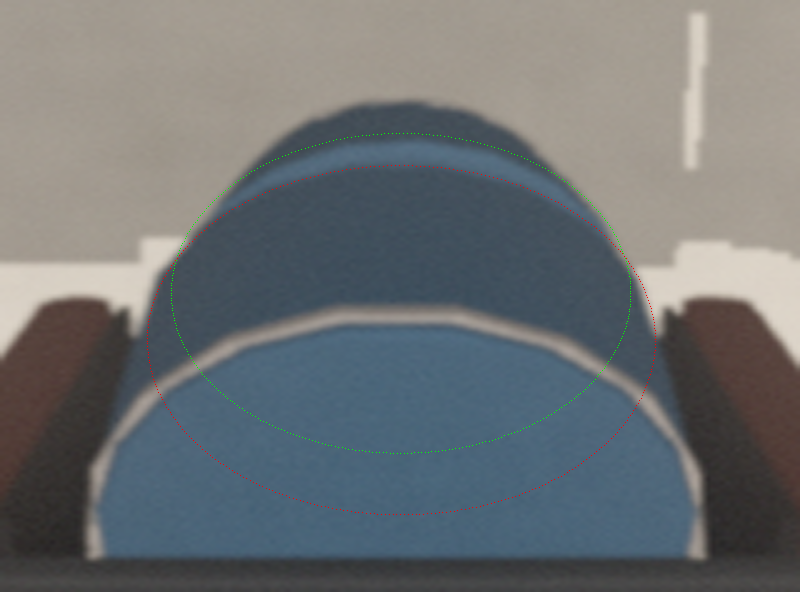

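```bash
cat > sym.py <<'E'
from h import *
import sys
idst=dict(ee_pos=np.zeros(3),tcp_rot=[1,0,0,0])
d=pickle.load(open(sys.argv[1]+".pkl","rb"));s,c=d[0],d[1]
a=c["color"].astype(float); g=cv2.GaussianBlur(a.mean(2),(0,0),.6)
def edges(y):
    row=g[y,230:410]; 
    cen=318-230
    gr=np.gradient(row)
    # from centre outward: first strong brightening
    def sub(idx):
        w=np.abs(gr[idx-2:idx+3]); return (w*np.arange(idx-2,idx+3)).sum()/w.sum()
    L=[i for i in range(cen,5,-1) if gr[i]<-8]; Rr=[i for i in range(cen,170) if gr[i]>8]
    # take outermost brightening group nearest centre w/ local extremum
    def ext(lst,sg):
        i=lst[0]
        while sg*gr[i+(-1 if sg<0 else 1)]>sg*gr[i]: i+= -1 if sg<0 else 1
        return i
    if not L or not Rr: return None
    return sub(ext(L,-1))+230,sub(ext(Rr,1))+230
for y in range(int(sys.argv[2]),int(sys.argv[3]),2):
    e=edges(y)
    if e: print(y,np.round(e,2),"mid",round(sum(e)/2,2),"w",round(e[1]-e[0],1))
print("x=0 line cols:",proj(c,[[0,-.03,.011],[0,-.03,.03],[0,-.024,-.041]],idst).round(2).tolist())
E
python3 sym.py w10 178 236
```

```text
178 [309.82 325.06] mid 317.44 w 15.2
180 [306.92 334.91] mid 320.92 w 28.0
182 [300.95 336.92] mid 318.93 w 36.0
184 [299.02 340.87] mid 319.94 w 41.8
186 [296.86 342.99] mid 319.92 w 46.1
188 [294.91 344.93] mid 319.92 w 50.0
190 [293.09 346.23] mid 319.66 w 53.1
192 [291.26 347.81] mid 319.54 w 56.5
194 [289.94 349.31] mid 319.63 w 59.4
196 [288.57 350.85] mid 319.71 w 62.3
198 [287.08 352.86] mid 319.97 w 65.8
200 [285.83 354.2 ] mid 320.01 w 68.4
202 [284.5  355.46] mid 319.98 w 71.0
204 [283.21 356.95] mid 320.08 w 73.7
206 [282.83 358.11] mid 320.47 w 75.3
208 [281.83 359.26] mid 320.54 w 77.4
210 [280.18 360.08] mid 320.13 w 79.9
212 [278.84 360.87] mid 319.85 w 82.0
214 [277.25 361.65] mid 319.45 w 84.4
216 [276.27 362.22] mid 319.25 w 85.9
218 [275.05 363.09] mid 319.07 w 88.0
220 [273.85 364.15] mid 319.0 w 90.3
222 [272.2  365.78] mid 318.99 w 93.6
224 [271.02 366.66] mid 318.84 w 95.6
226 [270.35 367.21] mid 318.78 w 96.9
228 [269.98 367.84] mid 318.91 w 97.9
230 [269.6  368.17] mid 318.88 w 98.6
232 [269.23 368.6 ] mid 318.91 w 99.4
234 [269.05 369.06] mid 319.05 w 100.0
x=0 line cols: [[318.87, 187.95], [318.9, 180.39], [318.69, 234.67]]
```

```bash
python3 - <<'E'
from h import *
idst=dict(ee_pos=np.zeros(3),tcp_rot=[1,0,0,0])
s,c,_=pickle.load(open("w9.pkl","rb"))
a=c["color"].astype(int)
dark=(a.max(2)<165);dark[:186]=False
P=[]
for x in range(274,365):
    y=np.argmax(dark[:,x])
    v=a.max(2)[:,x]; f=(v[y-1]-165)/max(1,(v[y-1]-v[y])); P.append([x,y-1+f])
P=np.array(P,float)
for z in (.008,.011,.014):
  for free in (0,1):
    w=plane(c,P,z,idst)[:,:2]
    f=lambda x:np.hypot(*(w-x[:2]).T)-(x[2] if free else .028)
    o=least_squares(f,[0,0,.028],loss="soft_l1",f_scale=.0003);print(z,o.x.round(4),np.abs(f(o.x)).mean().round(5))
E
```

```text
0.008 [-0.      0.0008  0.028 ] 0.00011
0.008 [-0.      0.0004  0.0277] 0.0001
0.011 [-0.      0.0015  0.028 ] 0.0001
0.011 [-0.      0.0017  0.0282] 0.0001
0.014 [-0.      0.0022  0.028 ] 0.00014
0.014 [-0.      0.0029  0.0287] 0.0001
```

```bash
python3 - <<'E'
from h import *
from scipy.ndimage import map_coordinates
for n in ("w1","w4"):
    d=pickle.load(open(n+".pkl","rb"));s,c=d[0],d[1]
    a=c["color"][:,:,0].astype(float)  # red channel: blue rim dark, bench bright
    ctr0=np.array([.4645,-.0484,.052]); W=[]
    for th in np.radians(np.arange(-100,101,4)):
        rr=np.linspace(.022,.034,61); p=np.c_[ctr0[0]+rr*np.cos(th),ctr0[1]+rr*np.sin(th),.052+0*rr]
        q=proj(c,p,s); v=map_coordinates(a,[q[:,1],q[:,0]],order=1)
        # outer edge: crossing mid between rim & bench, from outside inward
        bench=v[-8:].mean(); rim=v[(rr>.0235)&(rr<.0265)].min() ; mid=(bench+110)/2
        i=np.where(v<mid)[0]
        if len(i) and i[-1]<58 and bench>150: W.append(p[i[-1],:2])
    w=np.array(W); f=lambda x:np.hypot(*(w-x[:2]).T)-x[2]
    o=least_squares(f,[.4645,-.0484,.028],loss="soft_l1",f_scale=.0003);print(n,len(w),o.x.round(4),np.abs(f(o.x)).mean().round(5))
    sel=np.abs(w[:,1]+.0484)>.02
E
```

```text
w1 51 [ 0.4646 -0.0487  0.0269] 0.00013
w4 51 [ 0.4649 -0.0484  0.0269] 0.0001
```

apply_moves --slide '[[0.05,0.06,0.4],[0,0,0.5],[0,0,0.4],[0,0,0.2],[0,0,0],[0,0,0],[0,0,0]]' --delta_rot '[[0,0,0],[0,0,0],[0,0,0],[0,0,0],[0,0,0],[0,0,0],[0,0,0]]'

```text
clock: 18.3
ee_pos: [0.4641, -0.0479, 0.0688]
tcp_rot: [0.001, 0.706, 0.708, 0.0]
force: [0.6, -0.3, -1.7]
opening: 0.619
```

```bash
python3 -c "
from h import *
s,c,sc=snap('w11',325,160,80,70)
a=cv2.resize(sc['color'][165:225,340:385,::-1],(405,540),interpolation=cv2.INTER_CUBIC)
b=cv2.resize(c['color'][160:300,270:370,::-1],(386,540),interpolation=cv2.INTER_CUBIC)
cv2.imwrite('pics/w11s.png',np.hstack([a,b]))
"; python3 sym.py w11 180 236
```

```text
18.3 [ 0.4641 -0.0479  0.0688] [ 0.6 -0.3 -1.7] [ 0.05 -0.13  0.01] [-1.280e-01  4.550e-01  2.067e+00 -1.000e-03  6.180e-01 -1.701e+00] 54.51002953804904
[[-0.002  1.     0.002]
 [ 1.     0.002 -0.001]
 [-0.001  0.002 -1.   ]]
182 [305.04 333.82] mid 319.43 w 28.8
184 [302.16 335.89] mid 319.02 w 33.7
186 [297.25 337.25] mid 317.25 w 40.0
188 [295.72 341.98] mid 318.85 w 46.3
190 [293.04 343.89] mid 318.46 w 50.9
192 [290.98 345.23] mid 318.1 w 54.2
194 [289.21 346.79] mid 318.0 w 57.6
196 [287.89 348.28] mid 318.08 w 60.4
198 [286.18 349.84] mid 318.01 w 63.7
200 [284.88 351.26] mid 318.07 w 66.4
202 [283.59 352.88] mid 318.24 w 69.3
204 [282.05 354.38] mid 318.21 w 72.3
206 [280.91 355.78] mid 318.34 w 74.9
208 [279.87 356.93] mid 318.4 w 77.1
210 [278.8 358.1] mid 318.45 w 79.3
212 [277.79 359.17] mid 318.48 w 81.4
214 [276.8 360.3] mid 318.55 w 83.5
216 [275.74 361.81] mid 318.77 w 86.1
218 [274.73 362.83] mid 318.78 w 88.1
220 [273.24 364.16] mid 318.7 w 90.9
222 [271.98 365.31] mid 318.64 w 93.3
224 [270.87 366.76] mid 318.82 w 95.9
226 [270.57 367.36] mid 318.96 w 96.8
228 [270.04 368.  ] mid 319.02 w 98.0
230 [269.69 368.27] mid 318.98 w 98.6
232 [269.27 368.58] mid 318.93 w 99.3
234 [269.   369.05] mid 319.02 w 100.1
x=0 line cols: [[318.87, 187.95], [318.91, 180.39], [318.69, 234.67]]
```

View pics/w11s.png

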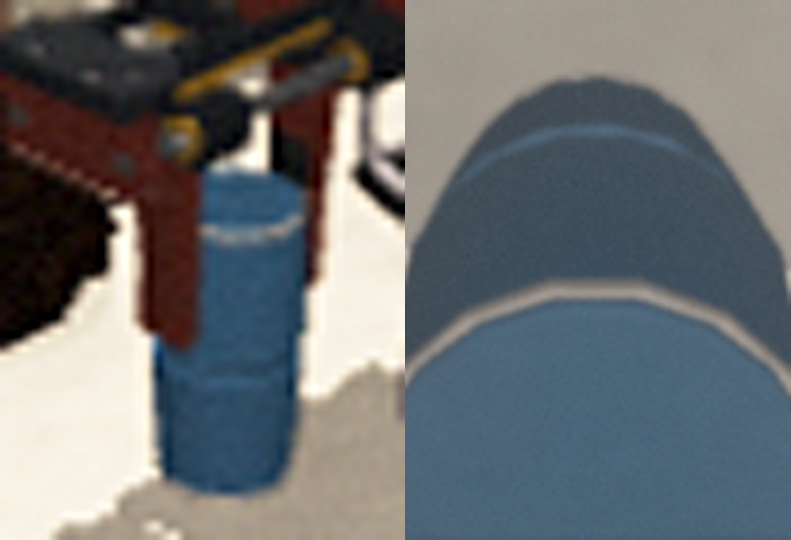

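apply_moves --slide '[[-0.04,-0.01,0.1],[0,0,0.1],[0,0,0.1],[0,0,0.1],[0,0,0],[0,0,0]]' --delta_rot '[[0.002,0.001,0],[0,0,0],[0,0,0],[0,0,0],[0,0,0],[0,0,0]]'

```text
clock: 19.0
ee_pos: [0.4638, -0.0483, 0.0647]
tcp_rot: [-0.0, 0.706, 0.708, -0.0]
force: [0.9, -0.3, -1.5]
opening: 0.617
```

```bash
python3 -c "
from h import *
s,c,sc=snap('w12',325,160,80,70)
a=cv2.resize(sc['color'][165:225,340:385,::-1],(405,540),interpolation=cv2.INTER_CUBIC)
b=cv2.resize(c['color'][160:300,270:370,::-1],(386,540),interpolation=cv2.INTER_CUBIC)
cv2.imwrite('pics/w12s.png',np.hstack([a,b]))
"; python3 sym.py w12 186 232|awk 'NR%3==1'
```

```text
19.0 [ 0.4638 -0.0483  0.0647] [ 0.9 -0.3 -1.5] [ 0.01 -0.13  0.01] [-0.13   0.464  2.067  0.     0.611 -1.703] 54.28999703879743
[[-0.002  1.    -0.001]
 [ 1.     0.002  0.   ]
 [ 0.    -0.001 -1.   ]]
186 [302.24 336.89] mid 319.56 w 34.7
192 [293.04 344.87] mid 318.95 w 51.8
198 [287.97 349.69] mid 318.83 w 61.7
204 [283.69 353.87] mid 318.78 w 70.2
210 [280.05 357.87] mid 318.96 w 77.8
216 [276.12 361.32] mid 318.72 w 85.2
222 [272.04 365.33] mid 318.68 w 93.3
228 [270.03 368.01] mid 319.02 w 98.0
```

View pics/w12s.png

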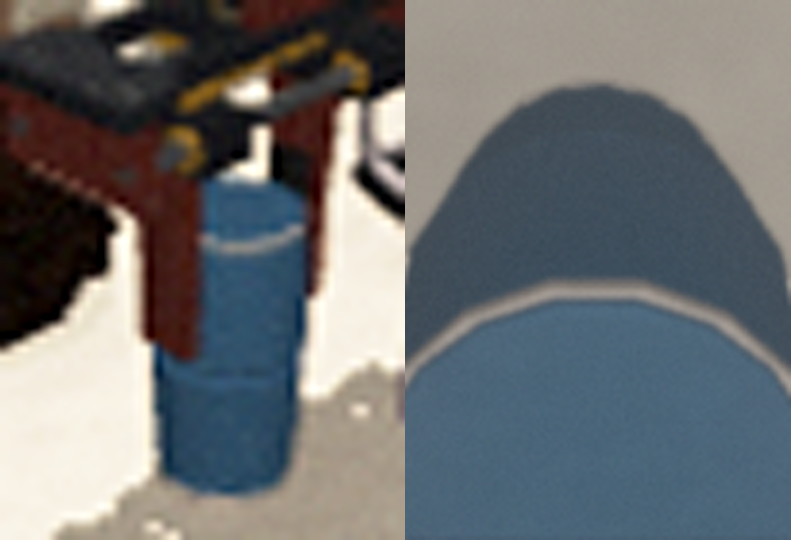

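apply_moves --slide '[[0,0,0.05],[0,0,0.05],[0,0,0]]' --delta_rot '[[0,0,0],[0,0,0],[0,0,0]]'

```text
clock: 19.4
ee_pos: [0.4638, -0.0484, 0.0637]
tcp_rot: [-0.0, 0.706, 0.708, -0.0]
force: [-0.1, -0.7, -1.6]
opening: 0.615
```

apply_moves --slide '[[0,0,0.05],[0,0,0],[0,0,0]]' --delta_rot '[[0,0,0],[0,0,0],[0,0,0]]'

```text
clock: 19.7
ee_pos: [0.4639, -0.0483, 0.0633]
tcp_rot: [-0.0, 0.706, 0.708, -0.0]
force: [-0.8, -1.2, -1.4]
opening: 0.618
```

apply_moves --slide '[[0,0,0.05],[0,0,0],[0,0,0]]' --delta_rot '[[0,0,0],[0,0,0],[0,0,0]]'

```text
clock: 20.0
ee_pos: [0.4639, -0.0484, 0.0628]
tcp_rot: [-0.0, 0.706, 0.708, -0.0]
force: [0.3, 0.1, -1.5]
opening: 0.616
```

apply_moves --slide '[[0,0,0.05],[0,0,0],[0,0,0]]' --delta_rot '[[0,0,0],[0,0,0],[0,0,0]]'

```text
clock: 20.3
ee_pos: [0.4639, -0.0484, 0.0623]
tcp_rot: [-0.0, 0.706, 0.708, -0.0]
force: [-0.5, 0.2, -1.9]
opening: 0.621
```

apply_moves --slide '[[0,0,0.05],[0,0,0],[0,0,0]]' --delta_rot '[[0,0,0],[0,0,0],[0,0,0]]'

```text
clock: 20.6
ee_pos: [0.4639, -0.0483, 0.0618]
tcp_rot: [-0.0, 0.706, 0.708, -0.0]
force: [0.5, 0.5, -1.3]
opening: 0.613
```

apply_moves --slide '[[0,0,0.05],[0,0,0],[0,0,0]]' --delta_rot '[[0,0,0],[0,0,0],[0,0,0]]'

```text
clock: 20.9
ee_pos: [0.4639, -0.0483, 0.0612]
tcp_rot: [-0.0, 0.706, 0.708, -0.0]
force: [-0.0, 1.0, -1.1]
opening: 0.619
```

apply_moves --slide '[[0,0,0.05],[0,0,0],[0,0,0]]' --delta_rot '[[0,0,0],[0,0,0],[0,0,0]]'

```text
clock: 21.2
ee_pos: [0.4639, -0.0483, 0.0608]
tcp_rot: [-0.0, 0.706, 0.708, 0.0]
force: [-0.4, -0.4, -1.4]
opening: 0.615
```

```bash
python3 -c "
from h import *
s,c,sc=snap('w13',325,160,80,70)
a=cv2.resize(sc['color'][165:225,340:385,::-1],(405,540),interpolation=cv2.INTER_CUBIC)
b=cv2.resize(c['color'][160:300,270:370,::-1],(386,540),interpolation=cv2.INTER_CUBIC)
cv2.imwrite('pics/w13s.png',np.hstack([a,b]))
"; python3 sym.py w13 186 232|awk 'NR%3==1'
```

```text
21.2 [ 0.4639 -0.0483  0.0608] [-0.4 -0.4 -1.4] [ 0.03 -0.19 -0.05] [-1.300e-01  4.720e-01  2.068e+00  1.000e-03  6.020e-01 -1.703e+00] 54.113027289434584
[[-0.002  1.    -0.   ]
 [ 1.     0.002  0.   ]
 [ 0.    -0.    -1.   ]]
186 [303.88 335.08] mid 319.48 w 31.2
192 [293.98 344.01] mid 319.0 w 50.0
198 [288.68 348.26] mid 318.47 w 59.6
204 [284.09 353.19] mid 318.64 w 69.1
210 [280.17 357.35] mid 318.76 w 77.2
216 [276.13 361.28] mid 318.71 w 85.1
222 [272.02 365.32] mid 318.67 w 93.3
228 [269.82 368.  ] mid 318.91 w 98.2
```

View pics/w13s.png

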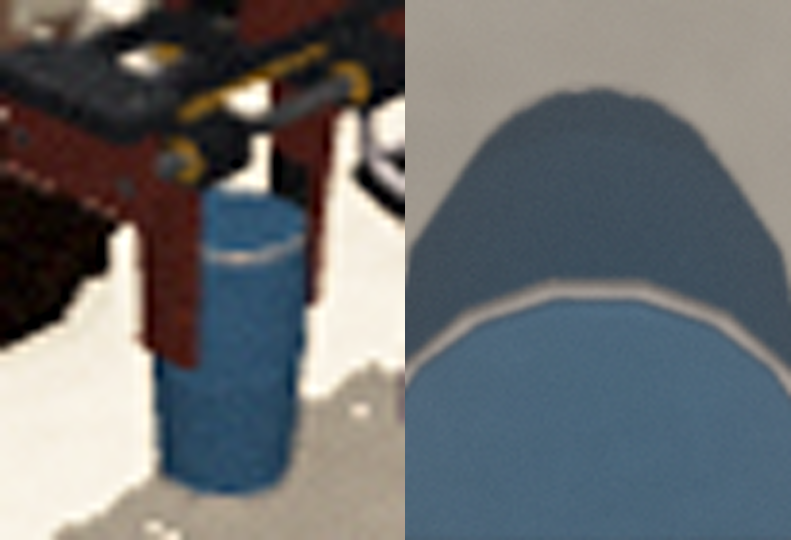

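apply_moves --slide '[[0,0,0.05],[0,0,0],[0,0,0]]' --delta_rot '[[0,0,0],[0,0,0],[0,0,0]]'

```text
clock: 21.6
ee_pos: [0.4639, -0.0484, 0.0606]
tcp_rot: [-0.0, 0.706, 0.708, 0.0]
force: [-1.9, 0.1, 5.0]
opening: 0.62
```

apply_moves --slide '[[0,0,0.05],[0,0,0],[0,0,0]]' --delta_rot '[[0,0,0],[0,0,0],[0,0,0]]'

```text
clock: 21.9
ee_pos: [0.464, -0.0484, 0.0605]
tcp_rot: [-0.0, 0.706, 0.708, 0.0]
force: [-3.4, 0.4, 12.5]
opening: 0.617
```

apply_moves --slide '[[0,0,0.05],[0,0,0],[0,0,0]]' --delta_rot '[[0,0,0],[0,0,0],[0,0,0]]'

```text
clock: 22.2
ee_pos: [0.464, -0.0484, 0.0604]
tcp_rot: [-0.0, 0.706, 0.708, 0.0]
force: [-4.5, 1.1, 17.9]
opening: 0.621
```

apply_moves --slide '[[0,0,-0.05],[0,0,-0.04],[0,0,0],[0,0,0]]' --delta_rot '[[0,0,0],[0,0,0],[0,0,0],[0,0,0]]'

```text
clock: 22.6
ee_pos: [0.464, -0.0483, 0.0605]
tcp_rot: [-0.0, 0.706, 0.708, 0.0]
force: [-2.9, 0.5, 8.7]
opening: 0.615
```

```bash
python3 -c "
from h import *
s,c,sc=snap('w14',325,160,80,70)
a=cv2.resize(sc['color'][165:225,340:385,::-1],(405,540),interpolation=cv2.INTER_CUBIC)
b=cv2.resize(c['color'][160:300,270:370,::-1],(386,540),interpolation=cv2.INTER_CUBIC)
cv2.imwrite('pics/w14s.png',np.hstack([a,b]))
"; python3 sym.py w14 186 232|awk 'NR%3==1'
```

```text
22.6 [ 0.464  -0.0483  0.0605] [-2.9  0.5  8.7] [-0.02  0.26 -0.04] [-1.300e-01  4.720e-01  2.068e+00  1.000e-03  6.010e-01 -1.703e+00] 54.143317971743436
[[-0.002  1.    -0.   ]
 [ 1.     0.002  0.   ]
 [ 0.    -0.    -1.   ]]
186 [303.87 335.15] mid 319.51 w 31.3
192 [293.93 344.05] mid 318.99 w 50.1
198 [288.71 348.27] mid 318.49 w 59.6
204 [284.13 353.26] mid 318.7 w 69.1
210 [280.17 357.35] mid 318.76 w 77.2
216 [276.13 361.29] mid 318.71 w 85.2
222 [271.99 365.33] mid 318.66 w 93.3
228 [269.84 368.  ] mid 318.92 w 98.2
```

View pics/w14s.png

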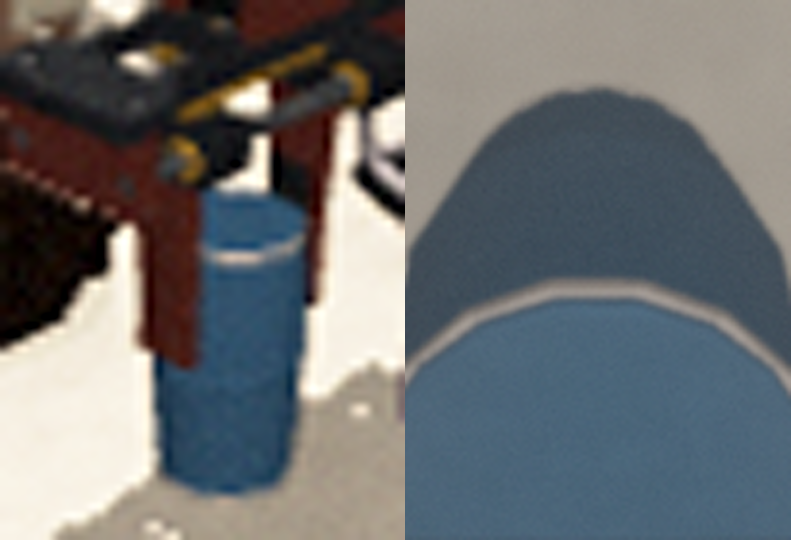

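apply_moves --slide '[[0,0,-0.04],[0,0,-0.02],[0,0,0],[0,0,0]]' --delta_rot '[[0,0,0],[0,0,0],[0,0,0],[0,0,0]]'

```text
clock: 23.1
ee_pos: [0.4639, -0.0484, 0.0607]
tcp_rot: [-0.0, 0.706, 0.708, -0.0]
force: [-0.2, -0.6, 0.6]
opening: 0.617
```

apply_moves --slide '[[0,0,0],[0,0,0],[0,0,0]]' --delta_rot '[[0,0,0],[0,0,0],[0,0,0]]' --newtons 4

```text
clock: 23.4
ee_pos: [0.4639, -0.0483, 0.0607]
tcp_rot: [-0.0, 0.706, 0.708, -0.0]
force: [0.2, 1.3, 0.2]
opening: 0.631
```

apply_moves --slide '[[0,0,0],[0,0,0],[0,0,0]]' --delta_rot '[[0,0,0],[0,0,0],[0,0,0]]' --claw 0.64

```text
clock: 23.7
ee_pos: [0.464, -0.0484, 0.0608]
tcp_rot: [-0.0, 0.706, 0.708, 0.0]
force: [-0.7, -0.3, -0.4]
opening: 0.642
```

apply_moves --slide '[[0,0,0],[0,0,0],[0,0,0]]' --delta_rot '[[0,0,0],[0,0,0],[0,0,0]]' --claw 0.8

```text
clock: 24.0
ee_pos: [0.4639, -0.0484, 0.0607]
tcp_rot: [-0.0, 0.706, 0.708, -0.0]
force: [0.6, -0.1, 0.4]
opening: 0.797
```

```bash
python3 -c "
from h import *
s,c,sc=snap('w15',325,160,80,70)
a=cv2.resize(sc['color'][165:225,340:385,::-1],(405,540),interpolation=cv2.INTER_CUBIC)
b=cv2.resize(c['color'][160:300,270:370,::-1],(386,540),interpolation=cv2.INTER_CUBIC)
cv2.imwrite('pics/w15s.png',np.hstack([a,b]))
"; python3 sym.py w15 186 232|awk 'NR%3==1'
```

```text
24.0 [ 0.4639 -0.0484  0.0607] [ 0.6 -0.1  0.4] [ 0.03 -0.17  0.02] [-0.13   0.472  2.068  0.     0.602 -1.703] 70.13709858369852
[[-0.002  1.    -0.   ]
 [ 1.     0.002  0.   ]
 [ 0.    -0.    -1.   ]]
186 [303.89 335.86] mid 319.87 w 32.0
192 [294. 344.] mid 319.0 w 50.0
198 [288.35 348.28] mid 318.32 w 59.9
204 [284.12 353.22] mid 318.67 w 69.1
210 [280.17 357.34] mid 318.76 w 77.2
216 [276.11 361.75] mid 318.93 w 85.6
222 [271.99 365.32] mid 318.65 w 93.3
228 [269.94 368.03] mid 318.99 w 98.1
```

View pics/w15s.png

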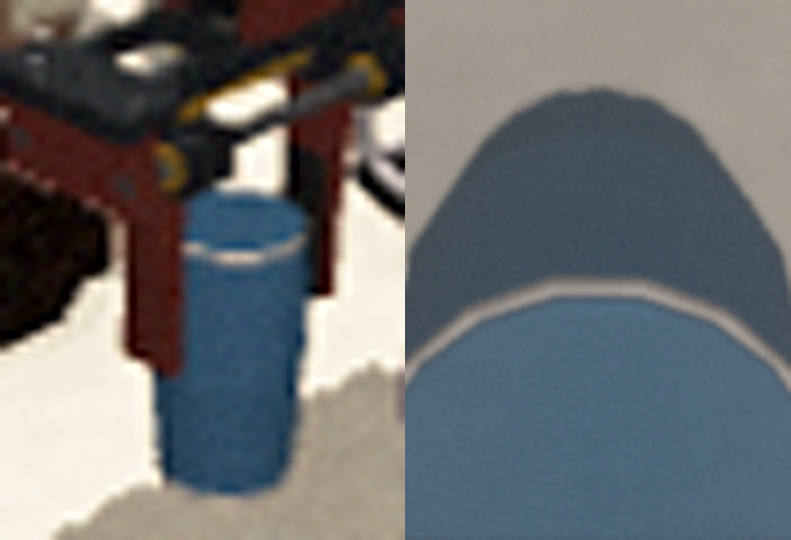

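Released with the pair unmoved (the wrist silhouette is unchanged). I'll lift straight up and look.

apply_moves --slide '[[0,0,-0.5],[0,0,-1],[0,0,-2],[0,0,-3],[0,0,-3],[0,-1,-3],[0,-2,-3],[0,-2,-2],[0,0,0]]' --delta_rot '[[0,0,0],[0,0,0],[0,0,0],[0,0,0],[0,0,0],[0,0,0],[0,0,0],[0,0,0],[0,0,0]]'

```text
clock: 25.0
ee_pos: [0.4135, -0.0486, 0.2387]
tcp_rot: [0.002, 0.706, 0.708, 0.001]
force: [0.5, 0.2, -0.0]
opening: 0.798
```

```bash
python3 -c "
from h import *
s,c,sc=snap('w16',325,160,80,70)
a=cv2.resize(sc['color'][165:225,340:385,::-1],(405,540),interpolation=cv2.INTER_CUBIC)
b=cv2.resize(c['color'][160:280,250:390,::-1],(386,540)[:1]+(331,),interpolation=cv2.INTER_CUBIC)
b=np.vstack([b,np.zeros((209,386,3),np.uint8)])
cv2.imwrite('pics/w16s.png',np.hstack([a,b]))
cv2.imwrite('pics/w16w.png',c['color'][:,:,::-1])
"
```

```text
25.0 [ 0.4135 -0.0486  0.2387] [ 0.5  0.2 -0. ] [ 0.06 -0.13 -0.02] [-0.146  0.083  2.053  0.     1.001 -1.719] 70.25958878754032
[[-0.002  1.     0.004]
 [ 1.     0.002 -0.   ]
 [-0.     0.004 -1.   ]]
```

View pics/w16s.png

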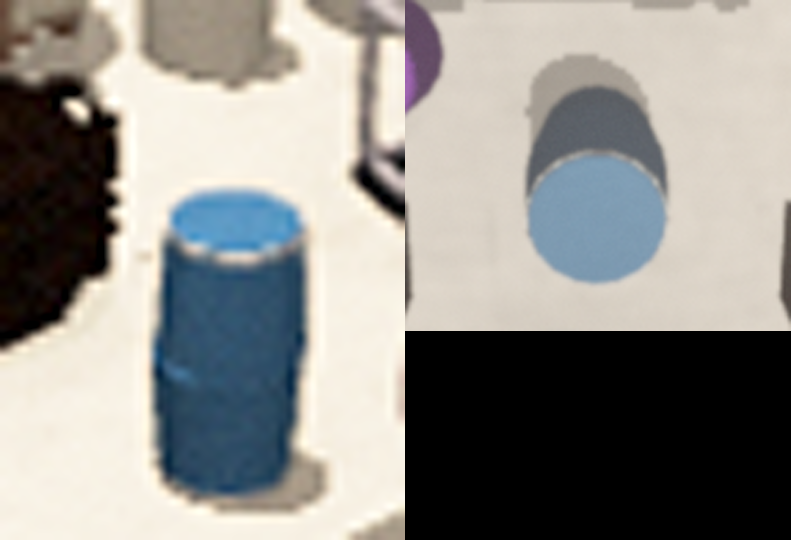

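View pics/w16w.png

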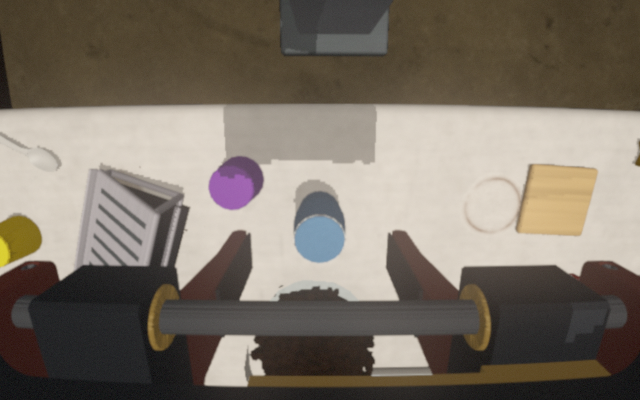

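```bash
cat > mid.py <<'E'
from h import *
import sys
d=pickle.load(open(sys.argv[1]+".pkl","rb"));sc=d[2]
a=sc["color"][:,:,0].astype(float)  # red: blue dark, bench bright
a=cv2.GaussianBlur(a,(3,1),.4)
def half(row,x0,dirn):
    th=150; x=x0
    while row[x]<th: x+=dirn
    return x-dirn*(row[x]-th)/(row[x]-row[x-dirn])
ax=[proj(sc,[[.4645,-.0484,z]])[0] for z in np.linspace(0,.104,27)]
ax=np.array(ax)
for y in range(190,220):
    r=a[y]; L=half(r,365,-1);Rr=half(r,365,1)
    m=(L+Rr)/2; axx=np.interp(y,ax[::-1,1],ax[::-1,0]); z=np.interp(y,ax[::-1,1],np.linspace(0,.104,27)[::-1])
    print(y,round(L,2),round(Rr,2),"w",round(Rr-L,2),"mid-axis",round(m-axx,2),"z",round(z,3))
E
python3 mid.py w16
```

```text
190 358.73 373.13 w 14.4 mid-axis 0.03 z 0.1
191 358.15 372.69 w 14.53 mid-axis -0.44 z 0.096
192 362.51 369.77 w 7.26 mid-axis 0.31 z 0.093
193 345.63 363.01 w 17.39 mid-axis -11.47 z 0.089
194 357.53 373.52 w 15.99 mid-axis -0.23 z 0.085
195 357.43 373.58 w 16.15 mid-axis -0.21 z 0.082
196 357.4 373.57 w 16.17 mid-axis -0.2 z 0.078
197 357.25 373.56 w 16.32 mid-axis -0.24 z 0.075
198 357.18 373.58 w 16.4 mid-axis -0.23 z 0.071
199 357.21 373.56 w 16.34 mid-axis -0.19 z 0.067
200 357.2 373.6 w 16.4 mid-axis -0.14 z 0.064
201 356.88 373.57 w 16.7 mid-axis -0.28 z 0.06
202 356.58 373.67 w 17.08 mid-axis -0.35 z 0.056
203 356.43 373.6 w 17.17 mid-axis -0.42 z 0.052
204 356.44 373.39 w 16.95 mid-axis -0.48 z 0.049
205 356.41 373.07 w 16.65 mid-axis -0.62 z 0.045
206 356.37 372.97 w 16.6 mid-axis -0.66 z 0.041
207 356.47 372.74 w 16.26 mid-axis -0.68 z 0.038
208 356.5 372.72 w 16.22 mid-axis -0.65 z 0.034
209 356.51 372.64 w 16.12 mid-axis -0.64 z 0.03
210 356.5 372.61 w 16.12 mid-axis -0.63 z 0.026
211 356.72 372.62 w 15.9 mid-axis -0.47 z 0.023
212 356.79 372.43 w 15.64 mid-axis -0.5 z 0.019
213 356.72 372.09 w 15.37 mid-axis -0.67 z 0.015
214 356.75 371.99 w 15.23 mid-axis -0.67 z 0.011
215 357.14 372.47 w 15.33 mid-axis -0.19 z 0.007
216 356.96 372.8 w 15.84 mid-axis -0.08 z 0.003
217 357.43 372.28 w 14.85 mid-axis -0.08 z 0.0
218 357.78 371.71 w 13.93 mid-axis -0.19 z 0.0
219 359.12 370.87 w 11.76 mid-axis 0.06 z 0.0
```

```bash
python3 - <<'E'
from h import *
from cell import capture
from scipy.ndimage import map_coordinates
t=capture("top"); pickle.dump(t,open("t17.pkl","wb"))
s,c,sc=pickle.load(open("w16.pkl","rb"))
def fit(c,s,ctr,z,r,angs,ch=0,lo=110):
    a=c["color"][:,:,ch].astype(float);ctr=np.array(ctr);W=[]
    for th in np.radians(angs):
        rr=np.linspace(r-.006,r+.006,61);p=np.c_[ctr[0]+rr*np.cos(th),ctr[1]+rr*np.sin(th),z+0*rr]
        q=proj(c,p,s);v=map_coordinates(a,[q[:,1],q[:,0]],order=1)
        bench=v[-8:].mean();mid=(bench+lo)/2;i=np.where(v<mid)[0]
        if len(i) and i[-1]<59 and bench>150: W.append(p[i[-1],:2])
    w=np.array(W);f=lambda x:np.hypot(*(w-x[:2]).T)-x[2]
    o=least_squares(f,[*ctr,r],loss="soft_l1",f_scale=.0003);return len(w),o.x.round(4),np.abs(f(o.x)).mean().round(5)
for z in (.101,.104): print("wrist foot",z,fit(c,s,(.464,-.0484),z,.024,np.arange(-80,81,4)))
s4,c4=pickle.load(open("w4.pkl","rb"))[:2]
print("wrist beaker",fit(c4,s4,(.4645,-.0484),.052,.028,np.arange(-80,81,4)))
t1=pickle.load(open("top0.pkl","rb"))
A=np.arange(-180,180,6)
print("top beaker",fit(t1,None,(.463,-.0484),.052,.028,A))
print("top foot",fit(t,None,(.463,-.0484),.104,.024,A))
im=np.hstack([cv2.resize(k["color"][210:250,335:372,::-1],None,fx=10,fy=10,interpolation=cv2.INTER_NEAREST) for k in (t1,t)])
cv2.imwrite("pics/t17.png",im)
E
```

```text
wrist foot 0.101 (41, array([ 0.4643, -0.0485,  0.0236]), np.float64(0.00011))
wrist foot 0.104 (41, array([ 0.4631, -0.0484,  0.0234]), np.float64(0.00012))
wrist beaker (41, array([ 0.465 , -0.0484,  0.0268]), np.float64(0.0001))
top beaker (60, array([ 0.4614, -0.049 ,  0.0289]), np.float64(0.00085))
top foot (16, array([ 0.4634, -0.042 ,  0.0198]), np.float64(0.00159))
```

View pics/t17.png

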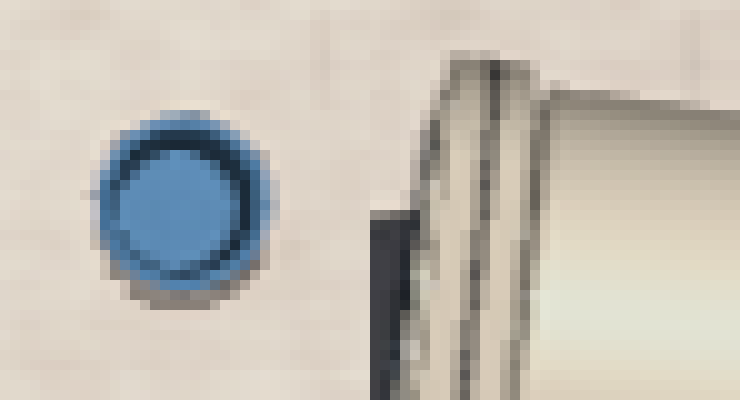

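```bash
python3 -c "
from h import *
from cell import state
s=state(); r=Rq(s['tcp_rot'])
p,r=plan(s['ee_pos'],r,[.464,-.0484,.150],pose_from(np.pi/2),5,2,3)
"
```

```text
n=5 max step mm 19.9 rot 0.001
[[0.0,0.99,1.72],[0.0,0.99,1.71],[0.0,1.0,1.72],[0.0,0.99,1.72],[0.01,0.99,1.71]]
[[0.0,0.0,0.0],[0.0,0.0,0.001],[0.0,0.0,0.0],[0.0,0.0,0.001],[0.001,0.0,0.0]]
```

apply_moves --slide '[[0,1,1.5],[0,1,2],[0,1,2],[0,1,2],[0,1,1.5],[0,0,1],[0,0,0],[0,0,2],[0,0,2],[0,0,2],[0,0,1],[0,0,0.5],[0,0,0],[0,0,0]]' --delta_rot '[[0,0,0],[0,0,0],[0,0,0],[0,0,0],[0,0,0],[0,0,0],[0,0,0],[0,0,0],[0,0,0],[0,0,0],[0,0,0],[0,0,0],[0,0,0],[0,0,0]]'

```text
clock: 26.55
ee_pos: [0.4643, -0.0484, 0.0614]
tcp_rot: [0.0, 0.706, 0.708, 0.0]
force: [0.6, 0.2, -1.1]
opening: 0.803
```

```bash
python3 -c "
from h import *
s,c,sc=snap('w18',325,160,80,70)
"; python3 sym.py w18 186 232|awk 'NR%3==1'
```

```text
26.55 [ 0.4643 -0.0484  0.0614] [ 0.6  0.2 -1.1] [ 0.03 -0.15  0.05] [-0.13   0.47   2.068  0.     0.603 -1.703] 70.65397387469987
[[-0.002  1.     0.001]
 [ 1.     0.002  0.   ]
 [ 0.     0.001 -1.   ]]
186 [302.05 336.12] mid 319.08 w 34.1
192 [293.79 344.96] mid 319.37 w 51.2
198 [288.  349.8] mid 318.9 w 61.8
204 [283.74 354.05] mid 318.9 w 70.3
210 [279.73 358.32] mid 319.02 w 78.6
216 [275.74 362.33] mid 319.03 w 86.6
222 [271.81 366.17] mid 318.99 w 94.4
228 [270.01 368.22] mid 319.12 w 98.2
```

apply_moves --slide '[[0,0,0],[0,0,0],[0,0,0],[0,0,0],[0,0,0]]' --delta_rot '[[0,0,0],[0,0,0],[0,0,0],[0,0,0],[0,0,0]]' --claw 0.5 --newtons 12

```text
clock: 27.15
ee_pos: [0.4641, -0.0483, 0.061]
tcp_rot: [-0.0, 0.706, 0.708, 0.0]
force: [-0.6, 0.1, 4.9]
opening: 0.623
```

apply_moves --slide '[[0,0,-0.1],[0,0,-0.1],[0,0,-0.1],[0,0,0],[0,0.06,0],[0,0.06,0],[0,0.06,0],[0,0,0],[0,0,0]]' --delta_rot '[[0,0,0],[0,0,0],[0,0,0],[0,0,0],[0,0,0],[0,0,0],[0,0,0],[0,0,0],[0,0,0]]'

```text
clock: 28.05
ee_pos: [0.4657, -0.0483, 0.0637]
tcp_rot: [-0.0, 0.706, 0.708, -0.0]
force: [0.2, 0.3, -2.1]
opening: 0.626
```

```bash
python3 -c "
from h import *
s,c,sc=snap('w19',325,160,80,70)
a=cv2.resize(sc['color'][165:225,340:385,::-1],(405,540),interpolation=cv2.INTER_CUBIC)
b=cv2.resize(c['color'][160:300,270:370,::-1],(386,540),interpolation=cv2.INTER_CUBIC)
cv2.imwrite('pics/w19s.png',np.hstack([a,b]))
"; python3 sym.py w19 186 232|awk 'NR%3==1'
```

```text
28.05 [ 0.4657 -0.0483  0.0637] [ 0.2  0.3 -2.1] [ 0.02 -0.15 -0.02] [-0.129  0.467  2.064  0.     0.611 -1.703] 55.072438718521596
[[-0.002  1.    -0.   ]
 [ 1.     0.002  0.   ]
 [ 0.    -0.    -1.   ]]
186 [296.89 340.97] mid 318.93 w 44.1
192 [290.92 346.34] mid 318.63 w 55.4
198 [285.99 351.26] mid 318.62 w 65.3
204 [281.89 356.05] mid 318.97 w 74.2
210 [278.18 359.86] mid 319.02 w 81.7
216 [275.09 363.06] mid 319.08 w 88.0
222 [271.77 365.84] mid 318.81 w 94.1
228 [269.96 368.02] mid 318.99 w 98.1
```

View pics/w19s.png

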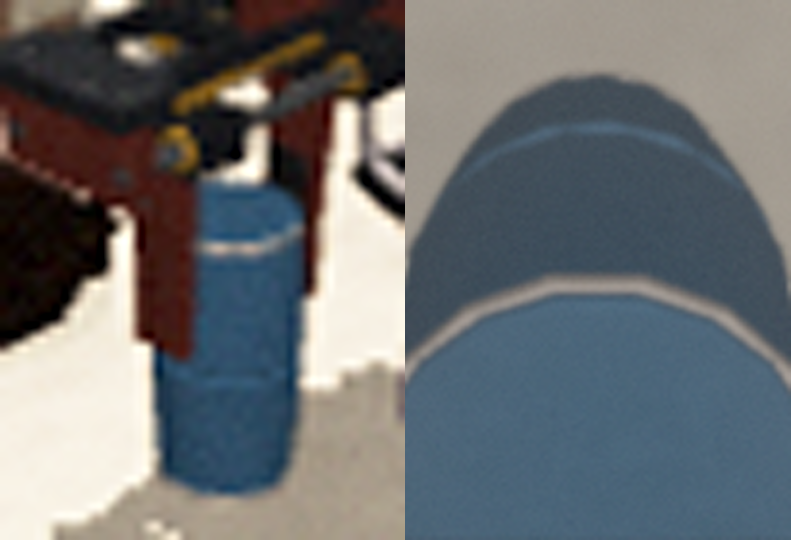

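apply_moves --slide '[[0,0,0.1],[0,0,0.08],[0,0,0.05],[0,0,0],[0,0,0]]' --delta_rot '[[0,0,0],[0,0,0],[0,0,0],[0,0,0],[0,0,0]]'

```text
clock: 28.65
ee_pos: [0.4657, -0.0484, 0.0614]
tcp_rot: [-0.0, 0.706, 0.708, -0.0]
force: [0.3, 0.7, -1.5]
opening: 0.621
```

apply_moves --slide '[[0,0,0.04],[0,0,0],[0,0,0]]' --delta_rot '[[0,0,0],[0,0,0],[0,0,0]]'

```text
clock: 28.95
ee_pos: [0.4658, -0.0484, 0.0611]
tcp_rot: [-0.0, 0.706, 0.708, 0.0]
force: [-1.0, -0.4, 0.4]
opening: 0.621
```

apply_moves --slide '[[0,0,0.02],[0,0,0],[0,0,0]]' --delta_rot '[[0,0,0],[0,0,0],[0,0,0]]'

```text
clock: 29.25
ee_pos: [0.4658, -0.0484, 0.061]
tcp_rot: [-0.0, 0.706, 0.708, 0.0]
force: [0.1, 0.7, 4.4]
opening: 0.62
```

apply_moves --slide '[[0,0,0],[0,0,0],[0,0,0]]' --delta_rot '[[0,0,0],[0,0,0],[0,0,0]]' --newtons 4

```text
clock: 29.55
ee_pos: [0.4658, -0.0484, 0.0609]
tcp_rot: [-0.0, 0.706, 0.708, 0.0]
force: [-1.0, -0.6, 4.8]
opening: 0.626
```

apply_moves --slide '[[0,0,0],[0,0,0],[0,0,0]]' --delta_rot '[[0,0,0],[0,0,0],[0,0,0]]' --claw 0.65

```text
clock: 29.85
ee_pos: [0.4656, -0.0483, 0.0607]
tcp_rot: [-0.0, 0.706, 0.708, -0.0]
force: [-0.2, -0.1, -1.4]
opening: 0.652
```

apply_moves --slide '[[0,0,0],[0,0,0],[0,0,0]]' --delta_rot '[[0,0,0],[0,0,0],[0,0,0]]' --claw 0.8

```text
clock: 30.15
ee_pos: [0.4657, -0.0484, 0.0608]
tcp_rot: [-0.0, 0.706, 0.708, -0.0]
force: [-1.2, -0.0, 0.5]
opening: 0.795
```

apply_moves --slide '[[0,0,-0.5],[0,0,-1],[0,0,-2],[0,0,-3],[0,0,-3],[0,-1,-3],[0,-2,-3],[0,-2,-2],[0,0,0],[0,0,0]]' --delta_rot '[[0,0,0],[0,0,0],[0,0,0],[0,0,0],[0,0,0],[0,0,0],[0,0,0],[0,0,0],[0,0,0],[0,0,0]]'

```text
clock: 31.15
ee_pos: [0.4162, -0.0486, 0.2366]
tcp_rot: [0.001, 0.706, 0.708, 0.001]
force: [0.2, -0.1, 0.6]
opening: 0.803
```

```bash
python3 -c "
from h import *
s,c,sc=snap('w20',325,160,80,70)
a=cv2.resize(sc['color'][165:225,340:385,::-1],(405,540),interpolation=cv2.INTER_CUBIC)
b=cv2.resize(c['color'][160:280,270:370,::-1],(386,540)[:1]+(463,),interpolation=cv2.INTER_CUBIC)
b=np.vstack([b,np.zeros((77,386,3),np.uint8)])
cv2.imwrite('pics/w20s.png',np.hstack([a,b]))
"; python3 mid.py w20|sed -n 5,26p
```

```text
31.15 [ 0.4162 -0.0486  0.2366] [ 0.2 -0.1  0.6] [ 0.01 -0.13 -0.03] [-0.145  0.092  2.049  0.     0.999 -1.718] 70.69123119371096
[[-0.002  1.     0.002]
 [ 1.     0.002 -0.   ]
 [-0.     0.002 -1.   ]]
194 357.27 372.95 w 15.68 mid-axis -0.65 z 0.085
195 357.21 373.28 w 16.08 mid-axis -0.48 z 0.082
196 356.86 373.35 w 16.5 mid-axis -0.58 z 0.078
197 356.76 373.33 w 16.56 mid-axis -0.6 z 0.075
198 356.57 373.34 w 16.77 mid-axis -0.66 z 0.071
199 356.51 373.35 w 16.83 mid-axis -0.65 z 0.067
200 356.5 373.36 w 16.86 mid-axis -0.61 z 0.064
201 356.51 373.36 w 16.84 mid-axis -0.57 z 0.06
202 356.42 373.36 w 16.95 mid-axis -0.58 z 0.056
203 356.39 373.0 w 16.61 mid-axis -0.74 z 0.052
204 356.4 372.95 w 16.54 mid-axis -0.72 z 0.049
205 356.4 372.98 w 16.57 mid-axis -0.67 z 0.045
206 356.38 372.99 w 16.61 mid-axis -0.64 z 0.041
207 356.49 372.74 w 16.25 mid-axis -0.67 z 0.038
208 356.51 372.72 w 16.21 mid-axis -0.64 z 0.034
209 356.5 372.63 w 16.13 mid-axis -0.65 z 0.03
210 356.51 372.61 w 16.1 mid-axis -0.62 z 0.026
211 356.73 372.62 w 15.89 mid-axis -0.47 z 0.023
212 356.79 372.4 w 15.62 mid-axis -0.51 z 0.019
213 356.75 372.04 w 15.3 mid-axis -0.68 z 0.015
214 356.73 372.4 w 15.67 mid-axis -0.47 z 0.011
215 357.13 372.68 w 15.54 mid-axis -0.09 z 0.007
```

View pics/w20s.png

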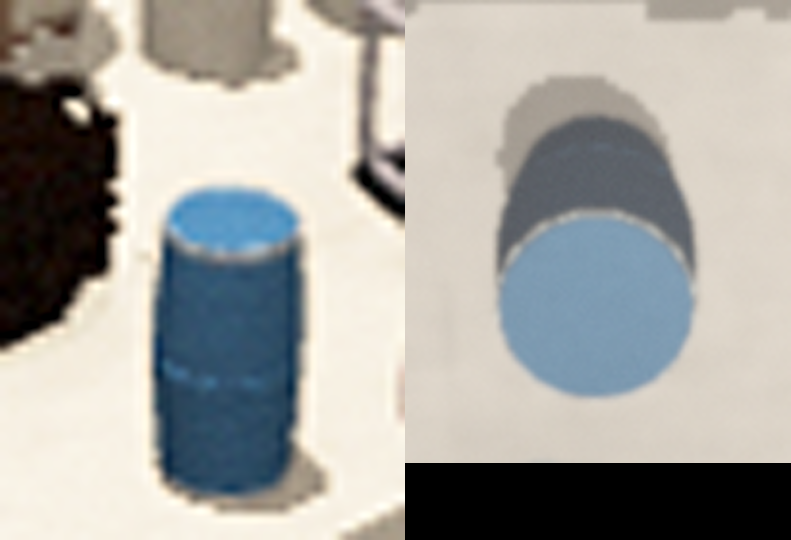

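The cover and beaker axes now agree to about 0.05 px in the scene view, with an even seam, and the arm is clear. I'll hand it in.

```bash
python3 -c "
from cell import close_job,state
print(state()['clock']); print(close_job())"
```

```text
31.25
the job is handed in; nothing more can be done
None
```

The praline is in the upright blue beaker, and the second beaker stands mouth-down on it, rim on rim. I handed the job in at 31 s of the 58 s allowed, with the gripper clear of everything.

- **Praline:** after the drop, the wrist picture showed it inside the beaker.
- **First placing of the cover:** it sat about 1.5–2 mm off, towards the robot. I gripped it again, lifted it about 3 mm, shifted it 1.8 mm and set it down with about 5 N.
- **Last check:** in the scene camera the upper and lower beakers line up to about 0.05 px (roughly 0.2 mm across that view). The seam is even and no tilt shows.
- **Checks that were missing or disagreed:**
  - The top camera could not confirm the fit, because the arm hid the pair.
  - The wrist camera's distances differed from the other cameras by up to about 7 mm, so I set the contact height by force; the first touch-down peaked at about 18 N.
  - The bystanders looked undisturbed in the pictures, but I did not measure them again.

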